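Move moisture-sensitive reagent bottles from a transit case into the desiccator

ROBOT

A 7-joint arm with a two-finger parallel gripper is mounted at the origin on the work surface. World frame = base frame: x ahead of the robot, y to its left, z up, the work surface at z = 0. Lengths are in m, angles in rad, forces in N, time in s.
With the tool pointing down it reaches from about 0.425 to 0.875 m from the base axis. Payload 4.7 kg.
Tool frame: the origin (TCP) lies on the centre line of the jaws, within the pads' length; the fingertips stand ahead of it and the grasp point (between the pads) lies 8 mm behind it (ctrl.finger_overhang is the x of the fingertips in the tool frame, in m); x points along the fingers, z is the direction in which the jaws open and shut, and the axes are right-handed (so a half turn about x gives the same grasp; the last joint's range is limited). The gripper opens to 87 mm and grips with 3 to 60 N. Pads are 19 mm wide; open, the fingers measure 117 mm over their backs; the gripper's body (75 mm by 190 mm) begins 51 mm behind the grasp point.
Start: joints at [1.279, 0.321, -0.07, 1.45, 0.023, 1.371, -0.057], TCP at [0.196, -0.62, 0.234] pointing down, gripper open.
Joint ranges: [-2.86, 2.86], [-0.3, 2.09], [-1.38, 1.24], [0.06, 2.45], [-1.56, 4.7], [0.09, 2.05], [-2.69, 2.69]. Speed limits (rad/s): [2.57, 2.57, 3.14, 3.14, 3.14, 3.14, 3.14].

INTERFACE

Orientations are given as a rotation vector (axis times angle).
In Python, from bench import readout, viewer, job, nets, ctrl gives the robot as it stands.
- The arm moves only by the shell command python3 -m creep 'ROWS' [FORCE]. ROWS is JSON, a list of rows, each an object with "linear": the shift along the tool's x, y, z in m, a list of three; "twist": the turn, a rotation vector about the tool's x, y, z in degrees, a list of three; "fingers": the gripper's target within -1 to 1 (shut at 1, half-way at 0, fully open at -1). A call has 1 to 8 rows; each row is the pose to reach, as a shift and turn from the pose commanded when the call began, along the tool's axes at that moment; what a row does not reach only later rows make up. A row lasts 1/12 s, in which the tool goes at most 41.7 mm and 7.16 degrees, less where a joint would pass 70% of its speed; a pose out of reach is approached as far as the arm can. A call with a gripper value outside its range is refused whole. The fingers move at their own pace and stop on an object; FORCE is the grip in N (left out, the last holds). Time passes only in rows, so rows that repeat a pose let the fingers close. It gives the time, the measured TCP pose, the force and the opening at its end, in the units of the state.
- readout.get_state(): the state, without advancing time (a new reading comes with each control period).
- viewer.get_image(name): name is "side" or "top" or "wrist"; returns (picture, depth): 384x512x3 uint8, red, green, blue; 384x512 float32, m along the optical axis (not along the pixel's ray), 0 where there is no reading.
- viewer.camera_params(name): a dict with "K" (3x3 intrinsics, pixels), "cam_to_world" (4x4, takes a point from camera to world coordinates). Camera axes: x right, y down, z forward; pixel columns grow to the right and rows downward; lengths in m; the calibration is good to about 2 mm. A picture is of the moment at which its call begins: read the wrist's pose just before it. camera_params takes no time and is no camera call; for the wrist camera it gives the pose at the moment of the call.
- job.close_job(): hands the job in, once; it reports no verdict.
Trained networks look in the newest picture that a camera, given by its name, has taken for a name from the list of things; names that differ only in an ending like _2 or _b are one class to them, and where a whole thing is asked for, a point or a joint stands for the part that bears it (a point fixed in the world has none). Each returns a list of dicts, best first, with "conf" (0 to 1); they miss things now and then, are a little off and sometimes report something else, mostly with a low value. They report only what shows in the picture. A call takes as long as a camera call. They do not tell look-alikes from the thing itself.
- nets.boxes_of(camera, label): "centre" ([x, y, z] in m, in world coordinates, good to about 4 mm: the middle of the surface that is visible of it).
- nets.place_of(camera, label): "centre" ([x, y, z] in m, in world coordinates, good to about 4 mm: a listed point, or the origin of a listed thing).
The state is a dict: "time": time; "joint_positions": joint angles; "qd": joint speeds; "joint_torque": joint torques, N m; "position": TCP position; "tool_rot": TCP orientation; "ft_force": force on the tool from outside, world axes, zero at the start; "torque": the same for the moment, N m; "grip_width": opening from 0.0 (shut) to 1.0 (fully open).
Only numpy, scipy, OpenCV 4.12 (cv2) and the standard library are available. Lean on these libraries where they do the work, as an engineer would, in place of code of your own. Each camera call takes 0.05 s, during which the arm holds its last target.

TASK

Put the little amber reagent bottles away dry: with the blade of the spatula (not your fingers) lever up the tight cover of the transit case at its front notch, swing the cover right open to its stop and lay the spatula back in the tray. Only then, so that the desiccator stands open no longer than it must, lift its lid off by the knob and set it down flat, knob up, on the bench clear of the desiccator; stand every bottle from the case upright on the desiccator's plate, and only when all are in put the lid back on squarely so that it closes all round. Neither drop nor tip over the lid or a bottle, leave the case open and empty, and leave the other things on the bench where they are.

Things in the scene. Friction and masses are not known exactly. Their poses are not given: they have to be found in the camera images.
- case: Grey clamshell case fixed to the bench. Origin: centre of underside; z up, +x from front (notch) to hinge side, y along its length. Base 100 x 236 x 45 high, walls 4; 90 high when closed. A foam insert (z 5 to 25) has four pockets 36 x 36 at x = 0, y = -84, -28, 28, 84, floor z = 5; bottles stand in 2 to 4 of them, caps above the rim, hidden while closed.
- notch (a point): Middle of the pry notch in the base's front wall, on the side that faces the robot (case frame x = -50, y = 0, z = 41). The notch is a slot 64 wide (y), 8 high (z = 37 to 45) and open right through into the case; the cover's lower front edge is its top. Nothing lies behind it for 35 at this height.
- cover (a joint): Cover's hinge, rad: 0 closed, 1.95 open at its stop (leaning back behind the case). Hinge line: base's rear upper rim. Hollow cover 100 x 236 x 45, walls 4, 180 g; lifting its front edge takes about 1.5 N. Stiff hinge: left below about 0.35 it sinks shut, from 0.4 to 1.6 it stays where left, beyond it falls back to the stop.
- cover_lip (a point): Middle of the cover's lower front edge: directly over the notch, 45 above the bench, when closed; it moves on a circle of radius 100 about the hinge line.
- cover_hinge (a point): Middle of the hinge line (case frame x = 50, y = 0, z = 45).
- spatula: Palette-knife spatula, 205 long, 60 g, lying in the tray: wooden handle with flat sides 90 long x 14 wide x 16 high (x = -50 to 40), then a straight steel blade 18 wide and 2 thick to x = 148, at mid height of the handle (z = 7 to 9). Origin: on the handle's underside, 50 from its butt end; x towards the blade's tip, z up. Balances at about x = 30.
- blade_tip (a point): End of the spatula's blade, spatula frame (148, 0, 8).
- tray: Shallow aluminium instrument tray fixed to the bench, 100 (x) x 290 (y), rim 11 high, floor 3 thick. Origin: centre of its underside.
- desiccator: White plastic desiccator bowl fixed to the bench, round, 96 high, up to 170 across. Origin: centre of its underside; z up.
- plate (a point): Centre of the top of the round porcelain plate inside the desiccator (desiccator frame z = 52); bottles stand on it. Flat, 133 across; the bowl's wall stands round it, and the plate lies 44 below the flange's top.
- flange (a point): Centre of the mouth, level with the top of the bowl's flat flange (desiccator frame z = 96): flange 140 inside, 170 outside; the lid rests loosely on it and nothing locates it sideways.
- lid: Loose clear domed lid of the desiccator, 170 across its flat flange (140 inside), about 320 g (varies). Origin: centre of its underside; z up through the knob. Dome top at z = 55, under it 50 of free height. Rests on the flange at the start.
- knob (a point): Middle of the lid's black round knob (lid frame z = 76), 32 across from z = 65 to 87, on a neck 20 across.
- bottle0: Small amber bottle with black cap, upright, about 60 g: body 32 across and 40 high, cap 21 across from z = 46 to 62 (the top). Origin: centre of its underside; z up. May be absent (None).
- bottle1: As bottle0.
- bottle2: As bottle0.
- bottle3: As bottle0.
- stock_bottle: White 68 mm wide, 165 high bottle at the back of the work, not part of the job: leave it alone. Origin: centre of its underside.
- jar: White jar with green cap, 58 wide and 75 high, at the left front, not part of the job: leave it alone. Origin: centre of its underside.
- dropper_bottle: Amber bottle 44 wide and 85 high at the right front, not part of the job: leave it alone. Origin: centre of its underside.
Things that resemble listed ones, but are neither listed nor needed, are in the scene too. Leave any blue look-alike of the desiccator alone.

How it is judged:
By the outcome, as a careful person would: the job done as asked, in the order asked, and still so for the second after the job is handed in, with the robot touching nothing.
Of bottle0, bottle1, bottle2, bottle3 only 2 to 4 are there at a start; the rules pass over those that are not, and their reading is None.
At some moment in a run one of spatula may be knocked a few centimetres aside while the robot is not near it.
It also fails if it takes over 210 s, if anything falls off the work surface, if the arm or the gripper's body presses on something with over 40 N, if the wrist force passes 120 N, or if a joint passes its speed limit or range.

## Working session

There is one attempt and no reset: what is moved stays moved. The work goes in short steps, Python scripts to look and compute and a shell command to move; the robot and the scene stay as the last step left them, time stands still between calls to the robot, and variables do not carry over. Pictures are saved under pics/ and viewed, and the job is handed in when it is done.

```bash
ls -la; mkdir -p pics; cat > h.py <<'E'
import numpy as np, cv2
from scipy.spatial.transform import Rotation as R
from bench import readout, viewer, job, nets, ctrl
np.set_printoptions(precision=4,suppress=True)
def snap(cam,fn=None):
    p=viewer.camera_params(cam)
    im,d=viewer.get_image(cam)
    if fn: cv2.imwrite('pics/'+fn,im[:,:,::-1])
    return im,d,np.array(p['K']),np.array(p['cam_to_world'])
def cloud(d,K,T):
    v,u=np.mgrid[:d.shape[0],:d.shape[1]]
    P=np.stack([(u-K[0,2])/K[0,0]*d,(v-K[1,2])/K[1,1]*d,d],-1)
    W=P@T[:3,:3].T+T[:3,3]; W[d<=0]=np.nan
    return W
def st():
    s=readout.get_state()
    return s, np.array(s['position']), R.from_rotvec(s['tool_rot']).as_matrix()
def plan(target_pos, target_rot=None):
    s,p,Rm=st()
    lin=Rm.T@(np.array(target_pos)-p)
    tw=np.zeros(3) if target_rot is None else R.from_matrix(Rm.T@target_rot).as_rotvec(degrees=True)
    return lin*1000,tw
E
python3 - <<'E'
from h import *
for c in ('top','side','wrist'):
    im,d,K,T=snap(c,c+'0.png'); print(c,K[0,0],T)
s,p,Rm=st(); print(s); print(Rm); print(ctrl.finger_overhang, [a for a in dir(ctrl) if a[0]!='_'])
E
```

```text
total 12
drwxr-xr-x  3 agent agent 4096 Dec  6 23:37 .
drwxr-xr-x 23 root  root  4096 Dec  6 23:37 ..
drwxr-xr-x  2 agent agent 4096 Dec  6 23:37 pics
top 382.67958633387076 [[ 0.025  -0.9955  0.0917  0.4526]
 [-0.9995 -0.0265 -0.0149  0.0033]
 [ 0.0173 -0.0913 -0.9957  1.2706]
 [ 0.      0.      0.      1.    ]]
side 372.15441031701744 [[ 0.9901 -0.0733  0.1197  0.4117]
 [-0.1404 -0.5199  0.8426 -0.8988]
 [ 0.0005 -0.8511 -0.525   0.6932]
 [ 0.      0.      0.      1.    ]]
wrist 279.002192077729 [[ 0.3007 -0.916  -0.2654  0.2677]
 [-0.9537 -0.2892 -0.0823 -0.5959]
 [-0.0014  0.2778 -0.9606  0.384 ]
 [ 0.      0.      0.      1.    ]]
{'time': 0.15, 'joint_positions': array([ 1.2791,  0.3216, -0.0701,  1.4514,  0.0226,  1.3708, -0.0569]), 'qd': array([ 0.0005, -0.0015, -0.0015, -0.003 ,  0.0004, -0.0001,  0.0015]), 'joint_torque': array([ -0.0005, -49.1796,  -0.4045, -31.2876,  -0.0638,   0.0405,
         0.0001]), 'position': array([ 0.1955, -0.6195,  0.2327]), 'tool_rot': array([ 0.9818,  1.3397, -0.9805]), 'ft_force': array([-0.0672, -0.1595, -0.0788]), 'torque': array([-0.0075, -0.0392,  0.0313]), 'grip_width': 0.998671120111926}
[[-0.0005  0.9536  0.3011]
 [ 0.0013  0.3011 -0.9536]
 [-1.     -0.0001 -0.0014]]
0.011 ['MotionError', 'finger_overhang']
```

View pics/top0.png

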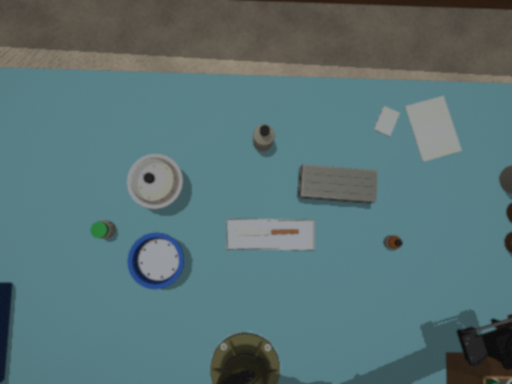

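View pics/side0.png

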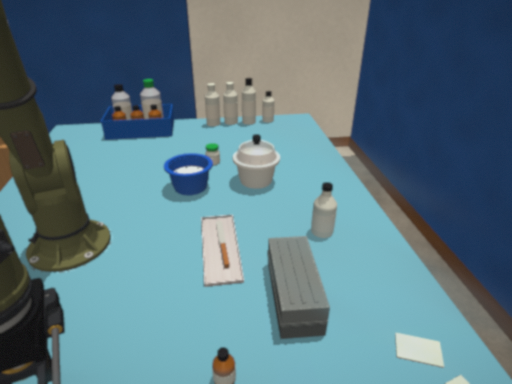

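View pics/wrist0.png

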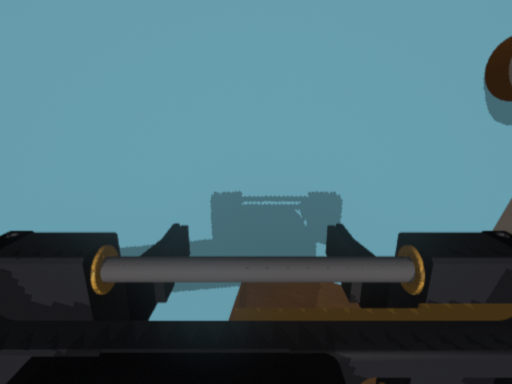

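The top view shows the tray with the spatula at (270,235), its blade pointing left (+y). The closed case is at (338,184), the white desiccator with lid at (155,182), and the blue look-alike at (156,260). Next I'll measure them.

```bash
python3 - <<'E'
from h import *
for c in ('top','side'):
    im,d,K,T=snap(c)
    for l in ('case','notch','cover_hinge','cover_lip','spatula','blade_tip','tray','desiccator','flange','lid','knob','stock_bottle','jar','dropper_bottle'):
        r=nets.place_of(c,l); print(c,l,[(np.round(x['centre'],4).tolist(),round(x['conf'],2)) for x in r[:2]])
    W=cloud(d,K,T); np.save(c+'W.npy',W); np.save(c+'im.npy',im)
E
python3 - <<'E'
from h import *
W=np.load('topW.npy'); im=np.load('topim.npy')
print('table z',np.nanmedian(W[280:320,50:100,2]), np.nanmedian(W[150:160,420:460,2]))
# case top: z>0.07 region
def reg(u0,v0,u1,v1,zlo,zhi):
    m=np.zeros(W.shape[:2],bool); m[v0:v1,u0:u1]=1
    m&=(W[...,2]>zlo)&(W[...,2]<zhi); return m
m=reg(285,150,395,215,0.075,0.11); pts=W[m]
print('case',len(pts),np.median(pts[:,2]),cv2.minAreaRect((pts[:,:2]*1000).astype(np.float32)))
hsv=cv2.cvtColor(im,cv2.COLOR_RGB2HSV)
m=np.zeros(W.shape[:2],bool); m[222:245,235:310]=1
wood=m&(hsv[...,1]>110)&(hsv[...,0]<25); pts=W[wood]
print('handle',wood.sum(),np.median(pts[:,2]),cv2.minAreaRect((pts[:,:2]*1000).astype(np.float32)))
m=reg(215,205,325,262,0.0,0.03); 
m&=(hsv[...,1]<60); pts=W[m]; print('tray',len(pts),np.median(pts[:,2]),cv2.minAreaRect((pts[:,:2]*1000).astype(np.float32)))
m=reg(110,140,200,225,0.085,0.12);pts=W[m];print('flange',cv2.minEnclosingCircle((pts[:,:2]*1000).astype(np.float32)),np.median(pts[:,2]))
m=reg(110,140,200,225,0.165,0.22);pts=W[m];print('knob',len(pts),cv2.minEnclosingCircle((pts[:,:2]*1000).astype(np.float32)),np.median(pts[:,2]),pts[:,2].max())
cv2.imwrite('pics/topcrop.png',cv2.resize(im[140:260,110:400,::-1],None,fx=2.7,fy=2.7,interpolation=cv2.INTER_CUBIC))
E
```

```text
top case [([0.5893, -0.2791, -0.0012], 0.62)]
top notch [([0.5429, -0.2756, 0.0414], 0.84)]
top cover_hinge []
top cover_lip [([0.5431, -0.2718, 0.0485], 0.83)]
top spatula [([0.4364, -0.1118, 0.0003], 0.62)]
top blade_tip [([0.4292, 0.0315, 0.0086], 0.63), ([0.7384, -0.0399, 0.0025], 0.18)]
top tray [([0.4282, -0.0735, 0.002], 0.57)]
top desiccator [([0.3407, 0.2774, -0.0004], 0.63)]
top flange [([0.3409, 0.2792, 0.1017], 0.96), ([0.4286, -0.0761, 0.0044], 0.19)]
top lid [([0.5813, 0.2889, 0.0908], 0.7)]
top knob [([0.5827, 0.291, 0.1727], 0.63)]
top stock_bottle [([0.7406, -0.0402, 0.0031], 0.65), ([0.5798, 0.2887, 0.0921], 0.28)]
top jar [([0.4304, 0.4649, 0.0], 0.57)]
top dropper_bottle [([0.4164, -0.4672, -0.0002], 0.59)]
side case [([0.5918, -0.2821, -0.0046], 0.65), ([0.41, -0.4682, -0.0008], 0.58)]
side notch [([0.5448, -0.2798, 0.0407], 0.87)]
side cover_hinge [([0.6404, -0.276, 0.0438], 0.75)]
side cover_lip [([0.546, -0.2812, 0.0476], 0.78), ([0.5832, 0.29, 0.1744], 0.38)]
side spatula [([0.4373, -0.1129, 0.0042], 0.57)]
side blade_tip [([0.4317, 0.4631, 0.0001], 0.24)]
si
[... 443 characters left out ...]
.0047], 0.3)]
side dropper_bottle [([0.4145, -0.4675, -0.0001], 0.6)]
table z 1.948096291970458e-05 0.00042917605521375357
case 2454 0.09028959548861515 ((593.8020629882812, -277.6878662109375), (237.25430297851562, 101.11600494384766), 87.06796264648438)
handle 68 nan ((436.4670715332031, -116.61239624023438), (6.736391544342041, 81.74850463867188), 3.7685043811798096)
tray 2404 0.0039139062534488955 ((427.33892822265625, -69.97593688964844), (104.22917938232422, 290.87945556640625), 0.3085518777370453)
flange ((582.6640014648438, 293.24365234375), 86.26605224609375) 0.10387713257765596
knob 101 ((582.7337036132812, 291.87646484375), 15.928560256958008) 0.1818855612232777 0.1890383071084467
```

View pics/topcrop.png

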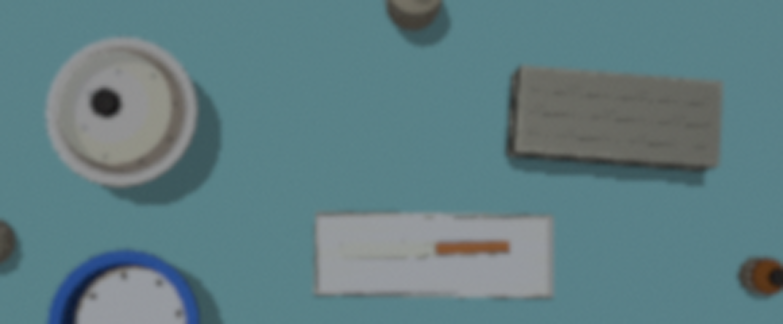

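```bash
cat >> h.py <<'E'
def down(az_deg):
    a=np.deg2rad(az_deg); x=np.array([0,0,-1.]); z=np.array([np.cos(a),np.sin(a),0]); y=np.cross(z,x)
    return np.stack([x,y,z],1)
E
python3 - <<'E'
from h import *
print(plan([0.434,-0.084,0.22],down(4)))
E
```

```text
(array([  13.5275,  388.6185, -439.286 ]), array([-76.4809,   0.0033,   0.0066]))
```

```bash
python3 -m creep '[{"linear":[0.013,0.194,-0.22],"twist":[-38,0,0],"fingers":0.3},{"linear":[0.013,0.194,-0.22],"twist":[-38,0,0],"fingers":0.3},{"linear":[0.013,0.194,-0.22],"twist":[-38,0,0],"fingers":0.3},{"linear":[0.013,0.194,-0.22],"twist":[-38,0,0],"fingers":0.3},{"linear":[0.013,0.388,-0.439],"twist":[-76.5,0,0],"fingers":0.3},{"linear":[0.013,0.388,-0.439],"twist":[-76.5,0,0],"fingers":0.3},{"linear":[0.013,0.388,-0.439],"twist":[-76.5,0,0],"fingers":0.3},{"linear":[0.013,0.388,-0.439],"twist":[-76.5,0,0],"fingers":0.3}]' 40
python3 - <<'E'
from h import *
print(plan([0.434,-0.084,0.22],down(4)))
E
```

```text
time: 2.32
position: [0.3313, -0.3134, 0.2241]
tool_rot: [0.203, 1.561, -0.204]
ft_force: [1.0, -0.9, -0.8]
grip_width: 0.481
(array([  3.9382, 248.1044,  40.5438]), array([-18.8411,   0.019 ,   0.0535]))
```

```bash
python3 -m creep '[{"linear":[0.004,0.248,0.0405],"twist":[-18.8,0,0],"fingers":0.3},{"linear":[0.004,0.248,0.0405],"twist":[-18.8,0,0],"fingers":0.3},{"linear":[0.004,0.248,0.0405],"twist":[-18.8,0,0],"fingers":0.3},{"linear":[0.004,0.248,0.0405],"twist":[-18.8,0,0],"fingers":0.3},{"linear":[0.004,0.248,0.0405],"twist":[-18.8,0,0],"fingers":0.3},{"linear":[0.004,0.248,0.0405],"twist":[-18.8,0,0],"fingers":0.3},{"linear":[0.004,0.248,0.0405],"twist":[-18.8,0,0],"fingers":0.3},{"linear":[0.004,0.248,0.0405],"twist":[-18.8,0,0],"fingers":0.3}]'
python3 - <<'E'
from h import *
print(plan([0.434,-0.084,0.22],down(4)))
im,d,K,T=snap('wrist','w1.png')
W=cloud(d,K,T); np.save('w1W.npy',W); np.save('w1im.npy',im)
E
```

```text
time: 2.98
position: [0.4357, -0.084, 0.2203]
tool_rot: [-0.055, 1.569, 0.054]
ft_force: [-0.5, -0.1, -0.7]
grip_width: 0.353
(array([ 0.2996,  0.1528, -1.6659]), array([-0.0283,  0.0381,  0.0396]))
```

View pics/w1.png

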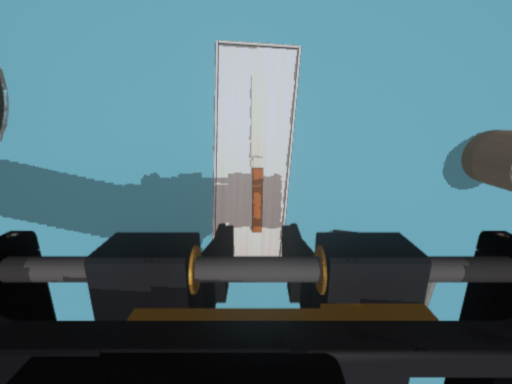

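The wrist view shows the spatula lengthwise in the tray: handle at column 257, rows 167–232, and blade up to about (260,70). The jaws straddle its line.

```bash
python3 - <<'E'
from h import *
W=np.load('w1W.npy'); im=np.load('w1im.npy')
hsv=cv2.cvtColor(im,cv2.COLOR_RGB2HSV)
m=np.zeros(W.shape[:2],bool); m[155:245,240:275]=1
wood=m&(hsv[...,1]>110)&(hsv[...,0]<25)&np.isfinite(W[...,2]); pts=W[wood]
top=pts[pts[:,2]>np.percentile(pts[:,2],50)-0.003]
print(len(pts),np.percentile(pts[:,2],[5,50,95]),cv2.minAreaRect((top[:,:2]*1000).astype(np.float32)))
print('y range',top[:,1].min(),top[:,1].max())
print('tray floor',np.nanmedian(W[100:150,225:240,2]),'table',np.nanmedian(W[20:40,300:400,2]))
E
```

```text
497 [0.0182 0.0195 0.0207] ((436.9258117675781, -117.30956268310547), (11.614479064941406, 86.19593811035156), 2.745328426361084)
y range -0.16051227390736192 -0.07407810173644189
tray floor 0.003485243351806666 table 0.0002380629050094396
```

```bash
python3 -m creep '[{"linear":[0.19,0,0],"twist":[1,0,0],"fingers":0.3},{"linear":[0.19,0,0],"twist":[1,0,0],"fingers":0.3},{"linear":[0.19,0,0],"twist":[1,0,0],"fingers":0.3},{"linear":[0.19,0,0],"twist":[1,0,0],"fingers":0.3},{"linear":[0.19,0,0],"twist":[1,0,0],"fingers":0.3},{"linear":[0.204,0,0],"twist":[1,0,0],"fingers":0.3},{"linear":[0.204,0,0],"twist":[1,0,0],"fingers":0.3},{"linear":[0.204,0,0],"twist":[1,0,0],"fingers":0.3}]' 40
python3 - <<'E'
from h import *
print(plan([0.4353,-0.084,0.016],down(3)))
im,d,K,T=snap('wrist','w2.png')
E
```

```text
time: 3.7
position: [0.4343, -0.0885, 0.0155]
tool_rot: [-0.034, 1.572, 0.033]
ft_force: [0.6, -0.5, -0.3]
grip_width: 0.35
(array([-0.4751,  4.4883,  1.2417]), array([-0.5574, -0.0734,  0.011 ]))
```

View pics/w2.png

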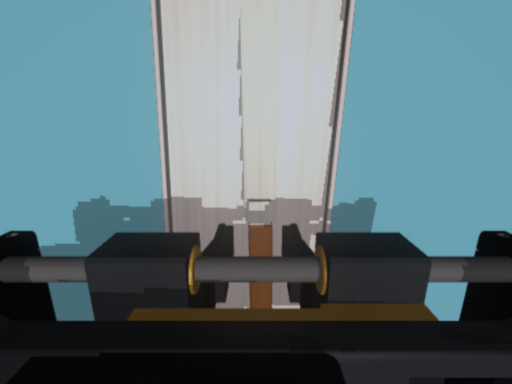

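The handle (column 261) sits between the open fingers, so I'll nudge forward and close.

```bash
python3 -m creep '[{"linear":[0,0.0045,0],"twist":[0,0,0],"fingers":0.3},{"linear":[0,0.0045,0],"twist":[0,0,0],"fingers":0.3},{"linear":[0,0.0045,0],"twist":[0,0,0],"fingers":1},{"linear":[0,0.0045,0],"twist":[0,0,0],"fingers":1},{"linear":[0,0.0045,0],"twist":[0,0,0],"fingers":1},{"linear":[0,0.0045,0],"twist":[0,0,0],"fingers":1},{"linear":[0,0.0045,0],"twist":[0,0,0],"fingers":1},{"linear":[0,0.0045,0],"twist":[0,0,0],"fingers":1}]' 55
python3 -m creep '[{"linear":[0,0,0],"twist":[0,0,0],"fingers":1},{"linear":[0,0,0],"twist":[0,0,0],"fingers":1},{"linear":[-0.04,0,0],"twist":[0,0,0],"fingers":1},{"linear":[-0.08,0,0],"twist":[0,0,0],"fingers":1},{"linear":[-0.12,0,0],"twist":[0,0,0],"fingers":1},{"linear":[-0.12,0,0],"twist":[0,0,0],"fingers":1},{"linear":[-0.12,0,0],"twist":[0,0,0],"fingers":1},{"linear":[-0.12,0,0],"twist":[0,0,0],"fingers":1}]' 55
python3 - <<'E'
from h import *
im,d,K,T=snap('wrist','w3.png')
# notch insertion pose: case yaw -3, spatula dir (-3 deg) => tool z az = -93
yaw=np.deg2rad(-3); X=np.array([np.cos(yaw),np.sin(yaw)]); C=np.array([0.594,-0.278])
n=C-0.05*X; print('notch',n)
g=n-X*(0.120+0.03); print('standoff tip 30 before',g)
print(plan([*g,0.135],down(-93)))
E
```

```text
time: 4.42
position: [0.4347, -0.0823, 0.016]
tool_rot: [-0.036, 1.57, 0.036]
ft_force: [0.3, -0.9, 0.9]
grip_width: 0.153
time: 5.08
position: [0.4341, -0.0822, 0.1355]
tool_rot: [-0.036, 1.571, 0.035]
ft_force: [-0.3, -0.1, -1.1]
grip_width: 0.155
notch [ 0.5441 -0.2754]
standoff tip 30 before [ 0.3943 -0.2675]
(array([  -0.2967, -183.6056,  -47.6604]), array([95.6184, -0.1283,  0.0811]))
```

View pics/w3.png

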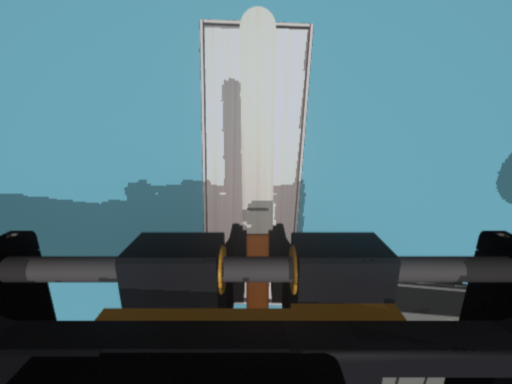

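Spatula is held, blade straight ahead with its tip at (258,12). I'll rotate it towards the notch.

```bash
python3 - <<'E'
from h import *
im,d,K,T=snap('wrist'); W=cloud(d,K,T); s,p,Rm=st()
for v in range(8,235,25): 
    w=np.nanmedian(W[v-1:v+2,252:264].reshape(-1,3),0); print(v,w, Rm.T@(w-p))
E
python3 -m creep '[{"linear":[0,-0.18,-0.04],"twist":[96,0,0],"fingers":1},{"linear":[0,-0.18,-0.04],"twist":[96,0,0],"fingers":1},{"linear":[0,-0.18,-0.04],"twist":[96,0,0],"fingers":1},{"linear":[0,-0.18,-0.04],"twist":[96,0,0],"fingers":1},{"linear":[0,-0.18,-0.04],"twist":[96,0,0],"fingers":1},{"linear":[0,-0.18,-0.04],"twist":[96,0,0],"fingers":1},{"linear":[0,-0.18,-0.04],"twist":[96,0,0],"fingers":1},{"linear":[0,-0.18,-0.04],"twist":[96,0,0],"fingers":1}]' 55
python3 - <<'E'
from h import *
print(plan([0.3943,-0.2675,0.135],down(-93)))
E
```

```text
8 [0.4275 0.0443 0.1311] [ 0.0034  0.1262 -0.0001]
33 [0.428  0.0335 0.131 ] [ 0.0035  0.1154 -0.0001]
58 [0.4285 0.0223 0.1308] [ 0.0037  0.1042 -0.    ]
83 [0.429  0.0104 0.1311] [ 0.0033  0.0923 -0.    ]
108 [ 0.4296 -0.0019  0.1312] [ 0.0033  0.0799 -0.0001]
133 [ 0.4302 -0.0149  0.1311] [ 0.0033  0.0669 -0.0001]
158 [ 0.4311 -0.0286  0.131 ] [0.0034 0.0533 0.0002]
183 [ 0.4314 -0.0427  0.1312] [ 0.0032  0.0391 -0.0001]
208 [ 0.4321 -0.0576  0.1315] [ 0.0029  0.0242 -0.0001]
233 [ 0.433  -0.0714  0.1362] [-0.0018  0.0104  0.0002]
time: 5.85
position: [0.4017, -0.2634, 0.1338]
tool_rot: [0.751, 1.442, -0.749]
ft_force: [-0.1, 1.0, -0.8]
grip_width: 0.154
(array([-1.1911, -8.3634, -0.8756]), array([37.9031, -0.2239,  0.1126]))
```

```bash
python3 -m creep '[{"linear":[0,-0.0155,-0.001],"twist":[38,0,0],"fingers":1},{"linear":[0,-0.0155,-0.001],"twist":[38,0,0],"fingers":1},{"linear":[0,-0.0155,-0.001],"twist":[38,0,0],"fingers":1},{"linear":[0,-0.0155,-0.001],"twist":[38,0,0],"fingers":1},{"linear":[0,-0.0155,-0.001],"twist":[38,0,0],"fingers":1},{"linear":[0,-0.0155,-0.001],"twist":[38,0,0],"fingers":1},{"linear":[0,-0.0155,-0.001],"twist":[38,0,0],"fingers":1},{"linear":[0,-0.0155,-0.001],"twist":[38,0,0],"fingers":1}]' 55
python3 - <<'E'
from h import *
yaw=np.deg2rad(-3); X=np.array([np.cos(yaw),np.sin(yaw)]); C=np.array([0.594,-0.278]);n=C-0.05*X
g=n-X*(0.127+0.03)
print(g,plan([*g,0.0444],down(-93)))
im,d,K,T=snap('wrist','w4.png'); W=cloud(d,K,T); np.save('w4W.npy',W)
E
```

```text
time: 6.52
position: [0.389, -0.2712, 0.1345]
tool_rot: [1.243, 1.191, -1.243]
ft_force: [-0.0, 0.2, -0.4]
grip_width: 0.152
[ 0.3873 -0.2672] (array([90.1186, -1.6638, -3.8239]), array([ 0.4245, -0.1063,  0.1252]))
```

View pics/w4.png

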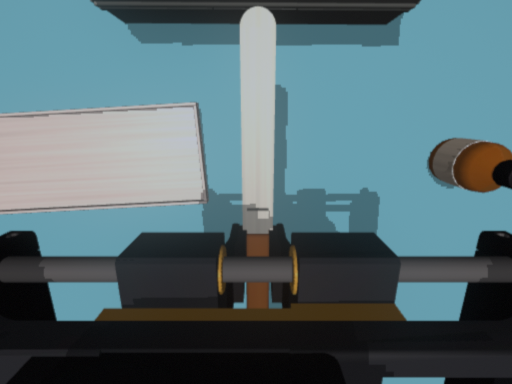

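The case's front edge shows level along the top (rows 0–15) and the blade points squarely at its middle. Descending to notch height.

```bash
python3 -m creep '[{"linear":[0.09,-0.002,-0.004],"twist":[0.4,0,0],"fingers":1},{"linear":[0.09,-0.002,-0.004],"twist":[0.4,0,0],"fingers":1},{"linear":[0.09,-0.002,-0.004],"twist":[0.4,0,0],"fingers":1},{"linear":[0.09,-0.002,-0.004],"twist":[0.4,0,0],"fingers":1},{"linear":[0.09,-0.002,-0.004],"twist":[0.4,0,0],"fingers":1},{"linear":[0.09,-0.002,-0.004],"twist":[0.4,0,0],"fingers":1}]' 55
python3 - <<'E'
from h import *
yaw=np.deg2rad(-3); X=np.array([np.cos(yaw),np.sin(yaw)]); C=np.array([0.594,-0.278]);n=C-0.05*X
g=n-X*(0.127+0.03)
print(g,plan([*g,0.0444],down(-93)))
im,d,K,T=snap('wrist','w5.png'); W=cloud(d,K,T); np.save('w5W.npy',W)
snap('side','s5.png')
E
```

```text
time: 7.07
position: [0.3895, -0.2689, 0.048]
tool_rot: [1.248, 1.18, -1.247]
ft_force: [-0.3, -0.5, -0.3]
grip_width: 0.158
[ 0.3873 -0.2672] (array([ 3.6215, -2.3012, -1.6454]), array([-0.0681,  0.1192, -0.168 ]))
```

View pics/w5.png

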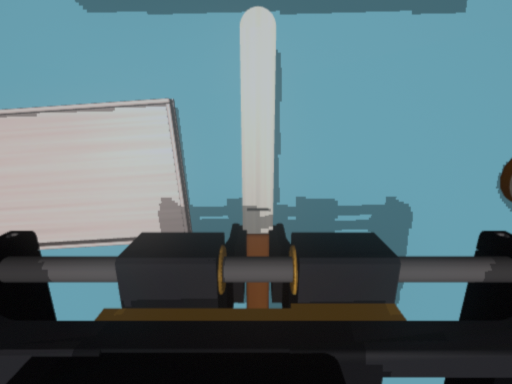

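View pics/s5.png

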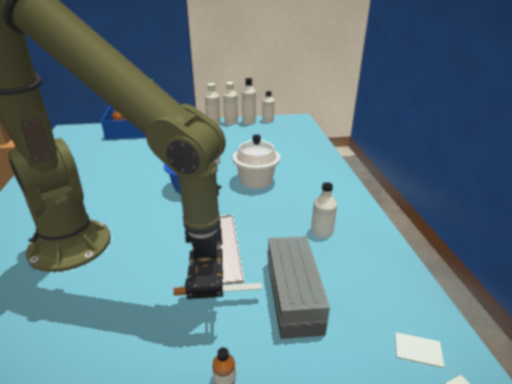

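The side view shows the level blade pointing at the case front, about 3 cm short. I'll correct the height, then insert.

```bash
python3 -m creep '[{"linear":[0.0025,0,-0.0015],"twist":[0,0,0],"fingers":1},{"linear":[0.0025,0,-0.0015],"twist":[0,0,0],"fingers":1},{"linear":[0.0025,0,-0.0015],"twist":[0,0,0],"fingers":1},{"linear":[0.0025,0,-0.0015],"twist":[0,0,0],"fingers":1}]' 55
python3 - <<'E'
from h import *
yaw=np.deg2rad(-3); X=np.array([np.cos(yaw),np.sin(yaw)]); C=np.array([0.594,-0.278]);n=C-0.05*X
g=n-X*(0.127+0.03)
print(g,plan([*g,0.0444],down(-93)))
E
```

```text
time: 7.5
position: [0.3881, -0.2664, 0.0437]
tool_rot: [1.248, 1.183, -1.249]
ft_force: [0.1, -0.7, -0.3]
grip_width: 0.151
[ 0.3873 -0.2672] (array([-0.6848, -0.7266,  0.8104]), array([-0.0692,  0.0255, -0.0166]))
```

```bash
python3 -m creep '[{"linear":[-0.0005,0.01,0],"twist":[0,0,0],"fingers":1},{"linear":[-0.0005,0.02,0],"twist":[0,0,0],"fingers":1},{"linear":[-0.0005,0.027,0],"twist":[0,0,0],"fingers":1},{"linear":[-0.0005,0.034,0],"twist":[0,0,0],"fingers":1},{"linear":[-0.0005,0.04,0],"twist":[0,0,0],"fingers":1},{"linear":[-0.0005,0.046,0],"twist":[0,0,0],"fingers":1},{"linear":[-0.0005,0.048,0],"twist":[0,0,0],"fingers":1},{"linear":[-0.0005,0.048,0],"twist":[0,0,0],"fingers":1}]' 55
python3 - <<'E'
from h import *
s,p,Rm=st();print(p,p+Rm@[0,.127,0])
im,d,K,T=snap('wrist','w6.png'); W=cloud(d,K,T)
for v in range(8,235,25): 
    w=np.nanmedian(W[v-1:v+2,252:264].reshape(-1,3),0); print(v,w, Rm.T@(w-p))
im,*_=snap('side'); cv2.imwrite('pics/s6.png',cv2.resize(im[200:350,150:350,::-1],None,fx=4,fy=4))
E
```

```text
time: 8.17
position: [0.4365, -0.2687, 0.0438]
tool_rot: [1.248, 1.184, -1.248]
ft_force: [-0.5, -0.4, -0.6]
grip_width: 0.155
[ 0.4365 -0.2687  0.0438] [ 0.5633 -0.2754  0.0439]
8 [ 0.5455 -0.2738  0.0903] [-0.0464  0.1091 -0.0007]
33 [ 0.5433 -0.2737  0.0704] [-0.0266  0.1069 -0.0007]
58 [ 0.5395 -0.2735  0.0402] [ 0.0036  0.1031 -0.0007]
83 [ 0.5277 -0.2729  0.0398] [ 0.004   0.0913 -0.0007]
108 [ 0.5153 -0.272   0.0401] [ 0.0038  0.0789 -0.0009]
133 [ 0.5023 -0.2715  0.0399] [ 0.0039  0.0659 -0.0007]
158 [ 0.4888 -0.2708  0.0402] [ 0.0036  0.0523 -0.0007]
183 [ 0.4744 -0.27    0.0403] [ 0.0035  0.0379 -0.0007]
208 [ 0.4595 -0.2692  0.0406] [ 0.0033  0.023  -0.0007]
233 [ 0.4457 -0.2685  0.0454] [-0.0016  0.0092 -0.0007]
```

View pics/w6.png

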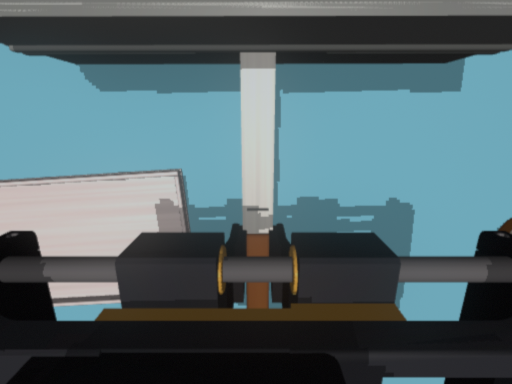

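View pics/s6.png

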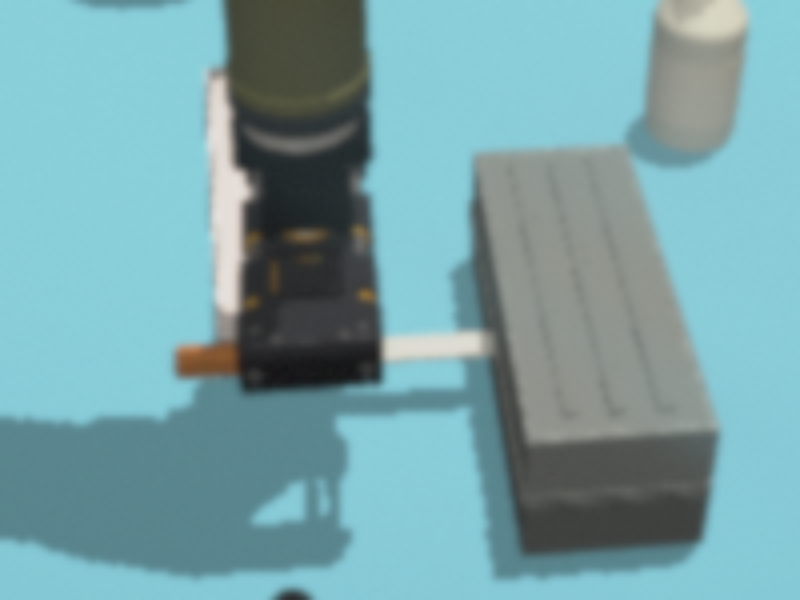

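Blade is about 2 cm inside the slot at its middle, with negligible force. Now lifting along the lip's arc.

```bash
python3 -m creep '[{"linear":[-0.004,0.004,0],"twist":[0,0,0],"fingers":1},{"linear":[-0.01,0.005,0],"twist":[0,0,0],"fingers":1},{"linear":[-0.016,0.006,0],"twist":[0,0,0],"fingers":1},{"linear":[-0.024,0.008,0],"twist":[0,0,0],"fingers":1},{"linear":[-0.033,0.01,0],"twist":[0,0,0],"fingers":1},{"linear":[-0.042,0.013,0],"twist":[0,0,0],"fingers":1},{"linear":[-0.053,0.017,0],"twist":[0,0,0],"fingers":1},{"linear":[-0.053,0.017,0],"twist":[0,0,0],"fingers":1}]' 60
python3 - <<'E'
from h import *
s,p,Rm=st();print(p,s['ft_force'],s['torque'])
im,d,K,T=snap('wrist','w7.png')
im,*_=snap('side'); cv2.imwrite('pics/s7.png',cv2.resize(im[200:350,150:350,::-1],None,fx=4,fy=4))
E
```

```text
time: 8.93
position: [0.4559, -0.2706, 0.1002]
tool_rot: [1.249, 1.177, -1.245]
ft_force: [0.8, -0.5, -0.7]
grip_width: 0.157
[ 0.4559 -0.2706  0.1002] [ 0.8095 -0.5251 -0.6894] [ 0.0091 -0.0265 -0.0419]
```

View pics/w7.png

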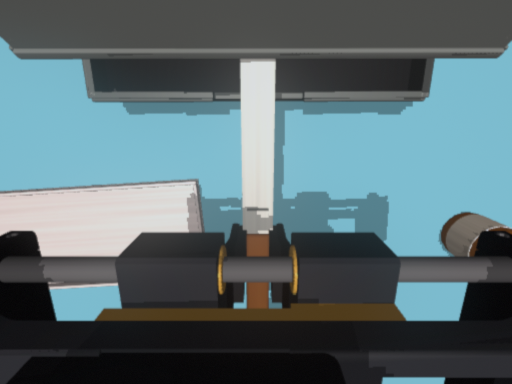

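View pics/s7.png

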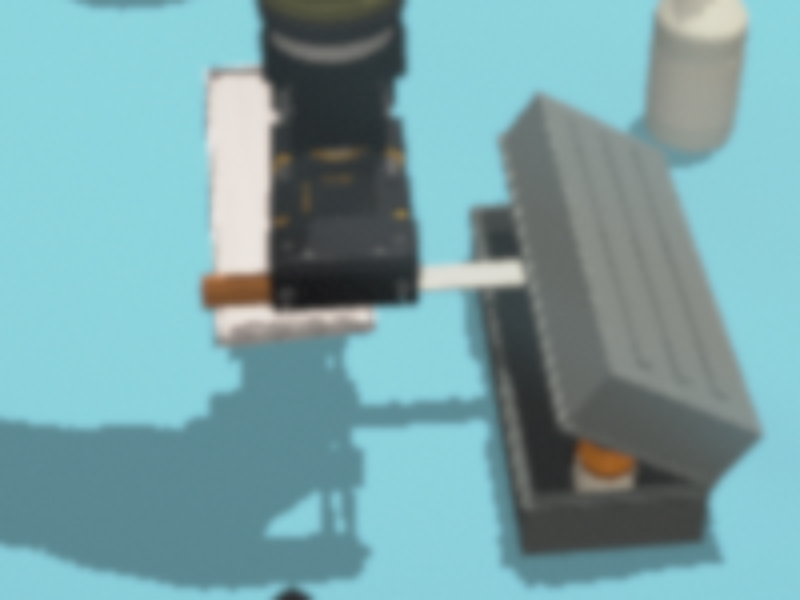

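The cover is up at about 0.55 rad, and a bottle shows under its near end. I'll continue along the arc.

```bash
python3 -m creep '[{"linear":[-0.009,0.006,0],"twist":[0,0,0],"fingers":1},{"linear":[-0.018,0.012,0],"twist":[0,0,0],"fingers":1},{"linear":[-0.027,0.02,0],"twist":[0,0,0],"fingers":1},{"linear":[-0.036,0.031,0],"twist":[0,0,0],"fingers":1},{"linear":[-0.041,0.04,0],"twist":[0,0,0],"fingers":1},{"linear":[-0.046,0.05,0],"twist":[0,0,0],"fingers":1},{"linear":[-0.046,0.06,0],"twist":[0,0,0],"fingers":1},{"linear":[-0.046,0.06,0],"twist":[0,0,0],"fingers":1}]' 60
python3 - <<'E'
from h import *
s,p,Rm=st();print(p,s['ft_force'],s['torque'])
im,d,K,T=snap('wrist','w8.png')
im,*_=snap('side'); cv2.imwrite('pics/s8.png',cv2.resize(im[200:350,150:350,::-1],None,fx=4,fy=4))
E
```

```text
time: 9.7
position: [0.5152, -0.2726, 0.1432]
tool_rot: [1.249, 1.183, -1.246]
ft_force: [-0.0, 0.3, 0.1]
grip_width: 0.151
[ 0.5152 -0.2726  0.1432] [-0.0136  0.3496  0.1486] [ 0.0691 -0.017   0.0432]
```

View pics/w8.png

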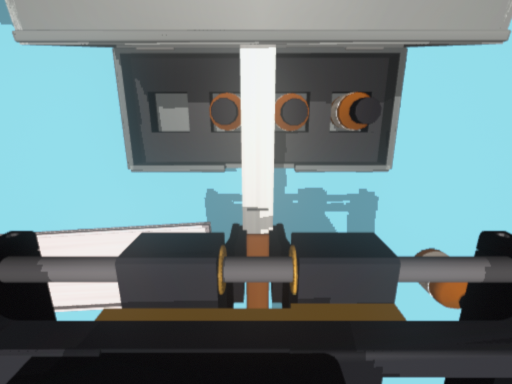

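View pics/s8.png

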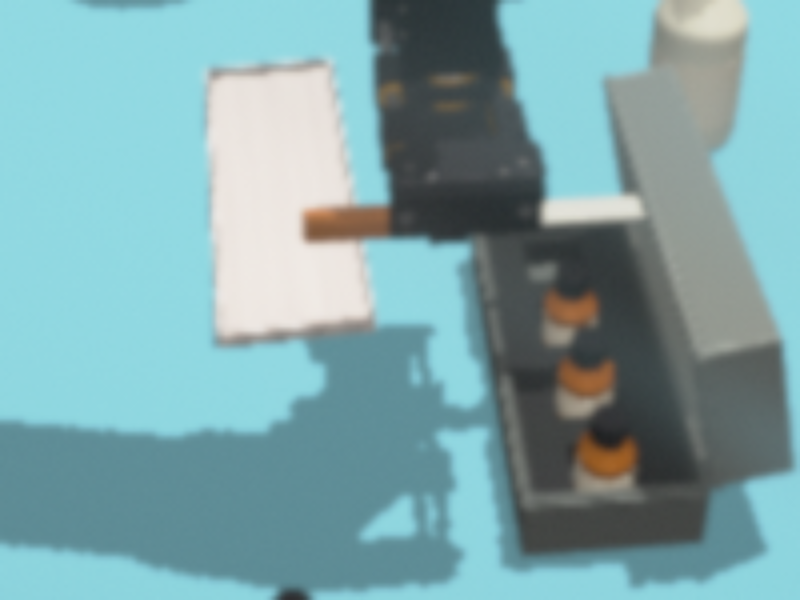

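Three bottles show (empty pocket at the +y end), cover at about 1.2 rad. Next is pushing the tip forward against the inside of the cover.

```bash
python3 -m creep '[{"linear":[0,0.01,0],"twist":[0,0,0],"fingers":1},{"linear":[0,0.02,0],"twist":[0,0,0],"fingers":1},{"linear":[0.0,0.03,0],"twist":[0,0,0],"fingers":1},{"linear":[0.002,0.04,0],"twist":[0,0,0],"fingers":1},{"linear":[0.004,0.05,0],"twist":[0,0,0],"fingers":1},{"linear":[0.004,0.056,0],"twist":[0,0,0],"fingers":1},{"linear":[0.004,0.062,0],"twist":[0,0,0],"fingers":1},{"linear":[0.004,0.062,0],"twist":[0,0,0],"fingers":1}]' 60
python3 - <<'E'
from h import *
s,p,Rm=st();print(p,s['ft_force'],s['torque'])
im,d,K,T=snap('wrist','w9.png')
im,*_=snap('side'); cv2.imwrite('pics/s9.png',cv2.resize(im[200:350,150:350,::-1],None,fx=4,fy=4))
E
```

```text
time: 10.47
position: [0.576, -0.2759, 0.1387]
tool_rot: [1.249, 1.184, -1.247]
ft_force: [0.2, -0.1, -1.2]
grip_width: 0.153
[ 0.576  -0.2759  0.1387] [ 0.186  -0.0611 -1.2245] [ 0.0455  0.0412 -0.0018]
```

View pics/s9.png

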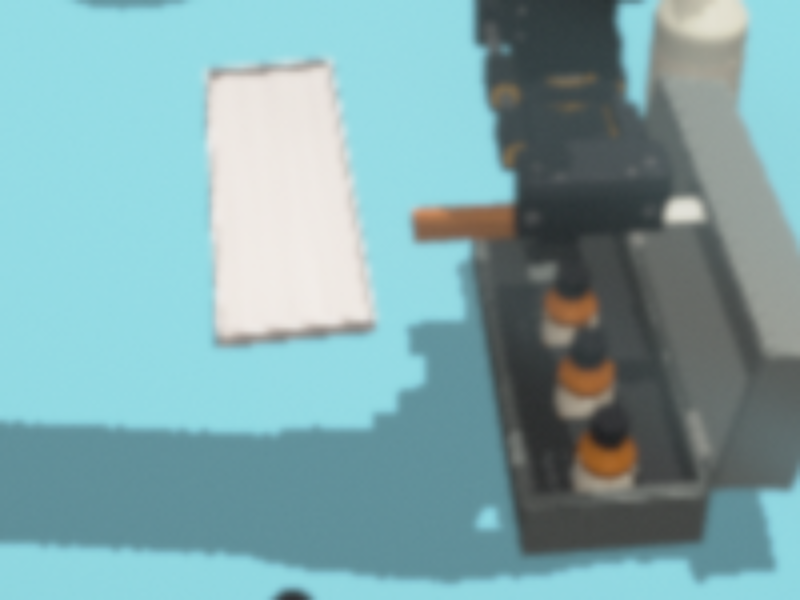

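View pics/w9.png

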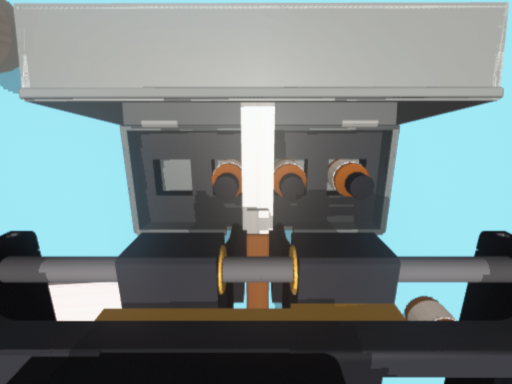

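It stands at about 1.5 rad, so a little more push is needed.

```bash
python3 -m creep '[{"linear":[0.0,0.01,0],"twist":[0,0,0],"fingers":1},{"linear":[0,0.02,0],"twist":[0,0,0],"fingers":1},{"linear":[0.0,0.03,0],"twist":[0,0,0],"fingers":1},{"linear":[0.0,0.038,0],"twist":[0,0,0],"fingers":1},{"linear":[0.0,0.038,0],"twist":[0,0,0],"fingers":1},{"linear":[0.0,0.038,0],"twist":[0,0,0],"fingers":1}]' 60
python3 - <<'E'
from h import *
s,p,Rm=st();print(p,s['ft_force'],s['torque'])
im,*_=snap('side'); cv2.imwrite('pics/s10.png',cv2.resize(im[200:350,150:350,::-1],None,fx=4,fy=4))
E
```

```text
time: 11.07
position: [0.6013, -0.2791, 0.1349]
tool_rot: [1.24, 1.204, -1.269]
ft_force: [-24.7, 3.2, 3.6]
grip_width: 0.155
[ 0.6013 -0.2791  0.1349] [-24.7278   3.1554   3.6016] [0.7084 5.3788 0.1432]
```

View pics/s10.png

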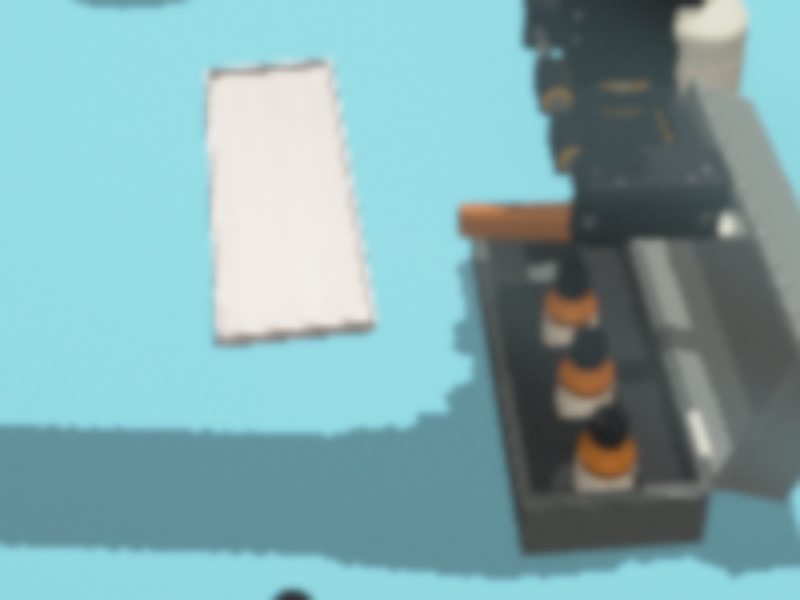

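There is 25 N of resistance: the cover is at its stop or jammed. Backing off.

```bash
python3 -m creep '[{"linear":[0.0,-0.02,0],"twist":[0,0,0],"fingers":1},{"linear":[0,-0.04,0],"twist":[0,0,0],"fingers":1},{"linear":[0.0,-0.06,0],"twist":[0,0,0],"fingers":1},{"linear":[0.0,-0.08,0],"twist":[0,0,0],"fingers":1},{"linear":[0.0,-0.11,0],"twist":[0,0,0],"fingers":1},{"linear":[0.0,-0.13,0],"twist":[0,0,0],"fingers":1}]' 60
python3 - <<'E'
from h import *
s,p,Rm=st();print(p,s['ft_force'],s['torque'])
im,d,K,T=snap('wrist','w11.png'); W=cloud(d,K,T)
for v in range(8,235,25): 
    w=np.nanmedian(W[v-1:v+2,252:264].reshape(-1,3),0); print(v,w, Rm.T@(w-p))
im,*_=snap('side'); cv2.imwrite('pics/s11.png',cv2.resize(im[150:350,150:400,::-1],None,fx=3,fy=3))
E
```

```text
time: 11.62
position: [0.4809, -0.2716, 0.139]
tool_rot: [1.248, 1.183, -1.25]
ft_force: [-0.3, -0.4, 0.0]
grip_width: 0.154
[ 0.4809 -0.2716  0.139 ] [-0.3082 -0.3887  0.0289] [0.0538 0.0415 0.025 ]
8 [ 0.6387 -0.2798  0.0319] [ 0.1069  0.158  -0.0005]
33 [ 0.5976 -0.2771  0.1254] [ 0.0136  0.1168 -0.0009]
58 [ 0.5854 -0.2767  0.1266] [ 0.0123  0.1046 -0.0006]
83 [ 0.5728 -0.2758  0.1276] [ 0.0113  0.092  -0.0009]
108 [ 0.5599 -0.2753  0.1283] [ 0.0106  0.079  -0.0007]
133 [ 0.5464 -0.2746  0.1298] [ 0.0092  0.0655 -0.0007]
158 [ 0.5324 -0.2738  0.1307] [ 0.0082  0.0515 -0.0007]
183 [ 0.5181 -0.2733  0.1322] [ 0.0068  0.0372 -0.0004]
208 [ 0.5036 -0.2722  0.1344] [ 0.0046  0.0226 -0.0007]
233 [ 0.4898 -0.2714  0.1396] [-0.0006  0.0088 -0.0007]
```

View pics/s11.png

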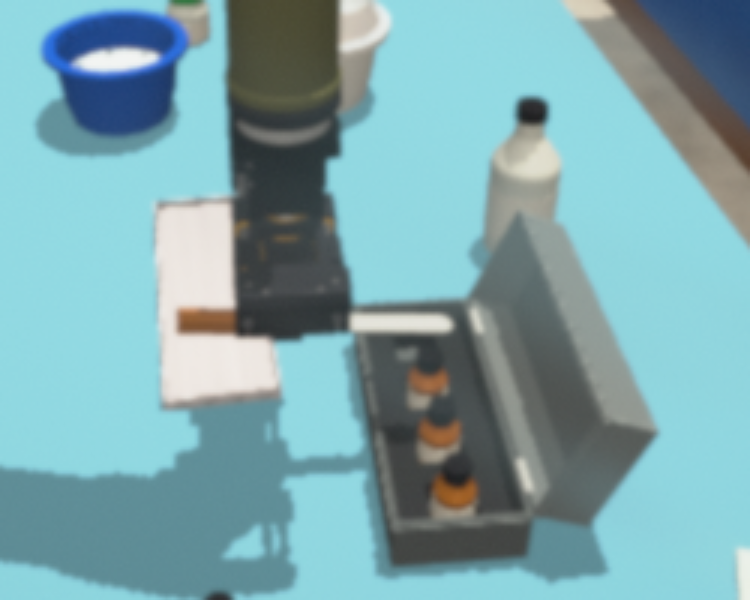

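View pics/w11.png

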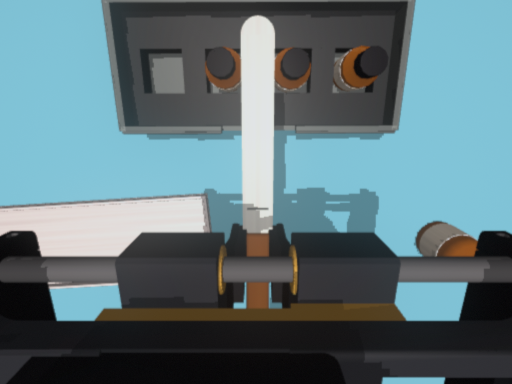

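The cover lies back at its stop and all three bottles still stand. The blade slipped to about 5.5° tip-down in the grip, so I'll level it with tool pitch when laying it back. Moving to the tray now.

```bash
cat > tgt.py <<'E'
from h import *
def tray_rot(): return down(3.4)@R.from_euler('z',5.5,degrees=True).as_matrix()
E
python3 - <<'E'
from tgt import *
print(plan([0.4347,-0.0823,0.13],down(3.4)))
E
```

```text
(array([   8.9002,  -55.7833, -187.3905]), array([-96.6547,  -0.0301,   0.1881]))
```

```bash
python3 -m creep '[{"linear":[-0.01,-0.06,0],"twist":[0,0,0],"fingers":1},{"linear":[0,-0.075,-0.03],"twist":[-7,0,0],"fingers":1},{"linear":[0,-0.08,-0.06],"twist":[-14,0,0],"fingers":1},{"linear":[0,-0.08,-0.09],"twist":[-21,0,0],"fingers":1},{"linear":[0,-0.08,-0.12],"twist":[-28,0,0],"fingers":1},{"linear":[0,-0.075,-0.15],"twist":[-35,0,0],"fingers":1},{"linear":[0,-0.065,-0.17],"twist":[-42,0,0],"fingers":1},{"linear":[0.005,-0.056,-0.187],"twist":[-49,0,0],"fingers":1}]' 55
python3 - <<'E'
from tgt import *
print(plan([0.4347,-0.0823,0.13],tray_rot()))
E
```

```text
time: 12.38
position: [0.4393, -0.0796, 0.1356]
tool_rot: [0.595, 1.483, -0.595]
ft_force: [-0.1, -0.6, -0.5]
grip_width: 0.155
(array([ 5.6227, -5.1163, -1.4781]), array([-46.9476,   2.516 ,   5.2009]))
```

```bash
python3 -m creep '[{"linear":[0.005,-0.005,-0.0015],"twist":[-46.9,2.5,5.2],"fingers":1},{"linear":[0.005,-0.005,-0.0015],"twist":[-46.9,2.5,5.2],"fingers":1},{"linear":[0.005,-0.005,-0.0015],"twist":[-46.9,2.5,5.2],"fingers":1},{"linear":[0.005,-0.005,-0.0015],"twist":[-46.9,2.5,5.2],"fingers":1},{"linear":[0.005,-0.005,-0.0015],"twist":[-46.9,2.5,5.2],"fingers":1},{"linear":[0.005,-0.005,-0.0015],"twist":[-46.9,2.5,5.2],"fingers":1},{"linear":[0.005,-0.005,-0.0015],"twist":[-46.9,2.5,5.2],"fingers":1},{"linear":[0.005,-0.005,-0.0015],"twist":[-46.9,2.5,5.2],"fingers":1}]' 55
python3 - <<'E'
from tgt import *
im,d,K,T=snap('wrist','w12.png'); W=cloud(d,K,T); s,p,Rm=st()
for v in range(33,235,25): 
    w=np.nanmedian(W[v-1:v+2,252:264].reshape(-1,3),0); print(v,w, Rm.T@(w-p))
print(plan([0.4347,-0.0823,0.03],tray_rot()))
E
```

```text
time: 13.05
position: [0.4337, -0.0844, 0.1295]
tool_rot: [0.036, 1.574, 0.117]
ft_force: [-0.2, -0.4, 0.4]
grip_width: 0.155
33 [0.4273 0.0341 0.1275] [ 0.0134  0.1178 -0.0004]
58 [0.4279 0.022  0.1276] [ 0.0121  0.1057 -0.0004]
83 [0.4286 0.0095 0.1272] [ 0.0113  0.0932 -0.0004]
108 [ 0.429  -0.0037  0.1271] [ 0.0102  0.0801 -0.0006]
133 [ 0.4299 -0.0171  0.1268] [ 0.0091  0.0666 -0.0003]
158 [ 0.4307 -0.0311  0.1266] [ 0.008   0.0527 -0.0002]
183 [ 0.4314 -0.0455  0.1264] [ 0.0067  0.0383 -0.0002]
208 [ 0.4319 -0.0602  0.1275] [ 0.0043  0.0238 -0.0004]
233 [ 0.4329 -0.0744  0.1311] [-0.0008  0.01   -0.0001]
(array([99.0885, -7.8174,  1.5612]), array([-0.6288, -0.0892, -0.0946]))
```

View pics/w12.png

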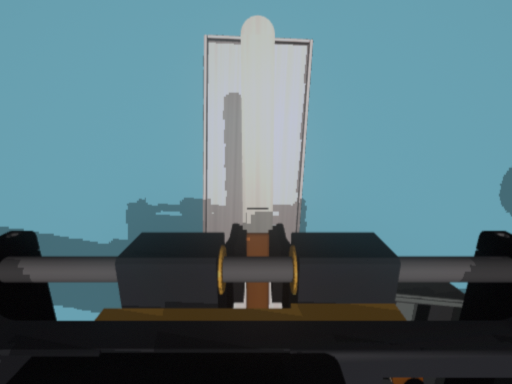

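```bash
python3 -m creep '[{"linear":[0.099,-0.008,0.001],"twist":[0,0,0],"fingers":1},{"linear":[0.099,-0.008,0.001],"twist":[0,0,0],"fingers":1},{"linear":[0.099,-0.008,0.001],"twist":[0,0,0],"fingers":1},{"linear":[0.099,-0.008,0.001],"twist":[0,0,0],"fingers":1},{"linear":[0.107,-0.0087,0.001],"twist":[0,0,0],"fingers":1},{"linear":[0.112,-0.009,0.001],"twist":[0,0,0],"fingers":1},{"linear":[0.1125,-0.009,0.001],"twist":[0,0,0],"fingers":1},{"linear":[0.1125,-0.009,0.001],"twist":[0,0,0],"fingers":1}]' 40
python3 - <<'E'
from tgt import *
s,p,Rm=st(); print(p,s['ft_force'])
E
```

```text
time: 13.77
position: [0.4342, -0.0825, 0.0172]
tool_rot: [0.037, 1.573, 0.115]
ft_force: [0.4, 0.4, 0.5]
grip_width: 0.158
[ 0.4342 -0.0825  0.0172] [0.3902 0.4348 0.453 ]
```

Now lowering the last bit, opening part way (to stay inside the tray rims) and rising.

```bash
python3 -m creep '[{"linear":[0.001,0,0],"twist":[0,0,0],"fingers":1},{"linear":[0.001,0,0],"twist":[0,0,0],"fingers":0.3},{"linear":[0.001,0,0],"twist":[0,0,0],"fingers":0.3},{"linear":[0.001,0,0],"twist":[0,0,0],"fingers":0.3},{"linear":[0.001,0,0],"twist":[0,0,0],"fingers":0.3},{"linear":[-0.03,0.003,0],"twist":[0,0,0],"fingers":0.3},{"linear":[-0.07,0.007,0],"twist":[0,0,0],"fingers":0.3},{"linear":[-0.11,0.01,0],"twist":[0,0,-5.5],"fingers":0.3}]' 40
python3 -m creep '[{"linear":[-0.12,0,0],"twist":[0,0,0],"fingers":0},{"linear":[-0.12,0,0],"twist":[0,0,0],"fingers":-0.2},{"linear":[-0.12,0,0],"twist":[0,0,0],"fingers":-0.2},{"linear":[-0.12,0,0],"twist":[0,0,0],"fingers":-0.2},{"linear":[-0.12,0,0],"twist":[0,0,0],"fingers":-0.2}]'
python3 - <<'E'
from h import *
s,p,Rm=st(); print(p)
im,d,K,T=snap('wrist','w13.png'); W=cloud(d,K,T)
im,d,K,T=snap('top','t13.png'); W=cloud(d,K,T)
np.save('t13W.npy',W); np.save('t13im.npy',im)
print([ (c,nets.place_of(c,'spatula')[:1],nets.place_of(c,'lid')[:1],nets.place_of(c,'knob')[:1]) for c in ('top',)])
m=np.zeros(W.shape[:2],bool); m[120:230,270:420]=1
z=W[...,2]; c=m&(z>0.06); pts=W[c]
print(np.percentile(pts[:,2],[5,50,99]), pts[pts[:,2]>0.13].mean(0))
yaw=np.deg2rad(-3); X=np.array([np.cos(yaw),np.sin(yaw),0])
hi=pts[pts[:,2]>0.1]; Y=np.array([-X[1],X[0],0]); C=np.array([.594,-.278,0])
q=np.stack([(hi-C)@X,(hi-C)@Y,hi[:,2]],1)
for x in range(40,160,10):
    k=q[(q[:,0]*1000>x)&(q[:,0]*1000<x+10)]
    if len(k): print(x,np.round(np.percentile(k[:,2],[5,50,95])*1000),len(k))
cv2.imwrite('pics/t13c.png',cv2.resize(im[100:280,100:400,::-1],None,fx=2.6,fy=2.6,interpolation=cv2.INTER_CUBIC))
E
```

```text
time: 14.43
position: [0.432, -0.0862, 0.1268]
tool_rot: [-0.031, 1.577, 0.036]
ft_force: [2.2, -1.2, -0.0]
grip_width: 0.344
time: 14.85
position: [0.4351, -0.0834, 0.2487]
tool_rot: [-0.04, 1.57, 0.039]
ft_force: [-0.2, -0.8, -1.6]
grip_width: 0.576
[ 0.4351 -0.0834  0.2487]
[('top', [{'centre': [0.5764, 0.29, 0.1705], 'conf': 0.4}], [{'centre': [0.5835, 0.2881, 0.0933], 'conf': 0.68}], [{'centre': [0.5798, 0.2905, 0.1696], 'conf': 0.62}])]
[0.0686 0.1432 0.6468] [ 0.5352 -0.134   0.4251]
70 [102. 109. 118.] 20
80 [121. 137. 142.] 177
90 [130. 135. 140.] 224
100 [126. 130. 134.] 236
110 [116. 126. 130.] 243
120 [115. 123. 126.] 201
130 [102. 113. 126.] 16
140 [106. 112. 120.] 10
150 [104. 108. 113.] 2
```

View pics/w13.png

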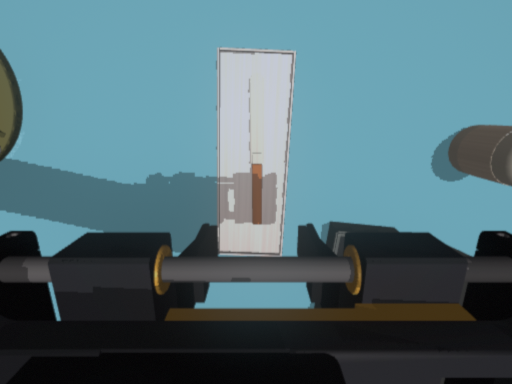

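View pics/t13c.png

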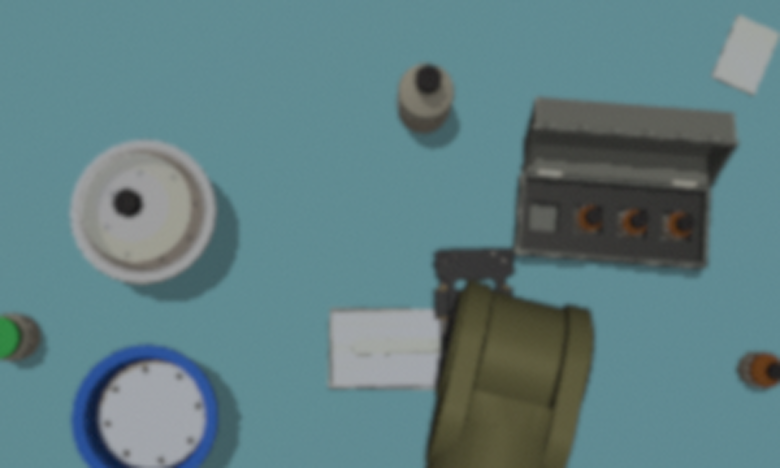

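The spatula lies flat in the tray, and the cover measures about 1.95 rad (rim slope 21.5° past vertical), which is the stop. Next, the lid: I'll go to a viewing position short of the knob.

```bash
python3 - <<'E'
from h import *
print(plan([0.583,0.20,0.28],down(4)))
E
```

```text
(array([-35.3693, 275.1945, 163.9579]), array([-1.1318, -0.381 , -0.1928]))
```

```bash
python3 -m creep '[{"linear":[-0.035,0.275,0.164],"twist":[-1,0,0],"fingers":-0.4},{"linear":[-0.035,0.275,0.164],"twist":[-1,0,0],"fingers":-0.4},{"linear":[-0.035,0.275,0.164],"twist":[-1,0,0],"fingers":-0.4},{"linear":[-0.035,0.275,0.164],"twist":[-1,0,0],"fingers":-0.4},{"linear":[-0.035,0.275,0.164],"twist":[-1,0,0],"fingers":-0.4},{"linear":[-0.035,0.275,0.164],"twist":[-1,0,0],"fingers":-0.4},{"linear":[-0.035,0.275,0.164],"twist":[-1,0,0],"fingers":-0.4},{"linear":[-0.035,0.275,0.164],"twist":[-1,0,0],"fingers":-0.4}]'
python3 -m creep '[{"linear":[0,0,0],"twist":[0,0,0],"fingers":-0.4},{"linear":[0,0,0],"twist":[0,0,0],"fingers":-0.4},{"linear":[0,0,0],"twist":[0,0,0],"fingers":-0.4}]'
python3 - <<'E'
from h import *
s,p,Rm=st(); print(p)
im,d,K,T=snap('wrist','w14.png'); W=cloud(d,K,T); np.save('w14W.npy',W)
for l in ('knob','flange','desiccator'): print(l,nets.place_of('wrist',l)[:2])
E
```

```text
time: 15.77
position: [0.5843, 0.203, 0.2797]
tool_rot: [-0.051, 1.577, 0.058]
ft_force: [0.5, -0.4, 0.3]
grip_width: 0.7
time: 16.02
position: [0.5834, 0.199, 0.2799]
tool_rot: [-0.052, 1.577, 0.054]
ft_force: [0.0, 0.3, 0.3]
grip_width: 0.702
[0.5834 0.199  0.2799]
knob []
flange [{'centre': [0.3422, 0.2786, 0.0946], 'conf': 0.73}]
desiccator [{'centre': [0.3439, 0.278, -0.0021], 'conf': 0.85}]
```

View pics/w14.png

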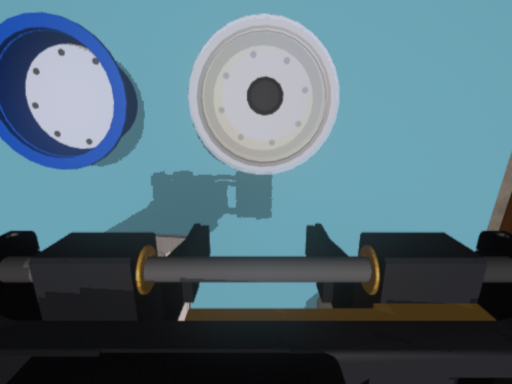

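The white desiccator is at (264,95) with the black knob at (265,95). Measuring the knob and flange.

```bash
python3 - <<'E'
from h import *
W=np.load('w14W.npy'); z=W[...,2]
m=np.zeros(z.shape,bool); m[10:180,185:345]=1
k=m&(z>0.178); pts=W[k]; print('knob top',len(pts),np.median(pts[:,2]),cv2.minEnclosingCircle((pts[:,:2]*1000).astype(np.float32)),pts.mean(0))
f=m&(z>0.094)&(z<0.112); pts=W[f]; print('flange',len(pts),np.median(pts[:,2]),cv2.minEnclosingCircle((pts[:,:2]*1000).astype(np.float32)))
print(np.percentile(z[m],[50,80,95,99]))
for r in range(20,180,8): print(r,np.round(W[r,265],3))
E
```

```text
knob top 1061 0.18313480594629 ((582.4379272460938, 291.2698669433594), 15.676329612731934) [0.5824 0.2911 0.1825]
flange 4559 0.10339604000894054 ((582.49560546875, 292.2160949707031), 86.3366470336914)
[nan nan nan nan]
20 [0.578 0.37  0.103]
28 [0.579 0.354 0.136]
36 [0.579 0.346 0.143]
44 [0.58  0.338 0.146]
52 [0.58  0.331 0.151]
60 [0.581 0.324 0.152]
68 [0.581 0.317 0.152]
76 [0.582 0.311 0.151]
84 [0.582 0.3   0.184]
92 [0.582 0.294 0.184]
100 [0.583 0.288 0.184]
108 [0.583 0.281 0.184]
116 [0.584 0.275 0.151]
124 [0.585 0.267 0.152]
132 [0.586 0.26  0.15 ]
140 [0.586 0.252 0.152]
148 [0.587 0.244 0.147]
156 [0.588 0.235 0.141]
164 [0.589 0.223 0.12 ]
172 [0.59  0.211 0.105]
```

```bash
python3 - <<'E'
from h import *
print(plan([0.5824,0.2912,0.168],down(4)),plan([0.5824,0.2912,0.23],down(4)))
E
```

```text
(array([113.334 ,  93.285 ,   4.9326]), array([-0.2748, -0.2091, -0.0223])) (array([51.3344, 93.3086,  4.7063]), array([-0.2748, -0.2091, -0.0223]))
```

```bash
python3 -m creep '[{"linear":[0.05,0.093,0.005],"twist":[-0.3,-0.2,0],"fingers":-0.4},{"linear":[0.05,0.093,0.005],"twist":[-0.3,-0.2,0],"fingers":-0.4},{"linear":[0.05,0.093,0.005],"twist":[-0.3,-0.2,0],"fingers":-0.4},{"linear":[0.05,0.093,0.005],"twist":[-0.3,-0.2,0],"fingers":-0.4},{"linear":[0.08,0.093,0.005],"twist":[-0.3,-0.2,0],"fingers":-0.4},{"linear":[0.1,0.093,0.005],"twist":[-0.3,-0.2,0],"fingers":-0.4},{"linear":[0.113,0.093,0.005],"twist":[-0.3,-0.2,0],"fingers":-0.4},{"linear":[0.113,0.093,0.005],"twist":[-0.3,-0.2,0],"fingers":-0.4}]'
python3 -m creep '[{"linear":[0,0,0],"twist":[0,0,0],"fingers":-0.4},{"linear":[0,0,0],"twist":[0,0,0],"fingers":-0.4}]'
python3 - <<'E'
from h import *
s,p,Rm=st(); print(p)
print(plan([0.5824,0.2912,0.168],down(4)))
im,d,K,T=snap('wrist','w15.png')
E
```

```text
time: 16.88
position: [0.5815, 0.29, 0.1658]
tool_rot: [-0.057, 1.574, 0.054]
ft_force: [-0.1, -0.1, -1.2]
grip_width: 0.701
time: 17.05
position: [0.5831, 0.2928, 0.1703]
tool_rot: [-0.054, 1.568, 0.058]
ft_force: [0.4, 0.3, 0.6]
grip_width: 0.703
[0.5831 0.2928 0.1703]
(array([ 2.2503, -1.5254, -0.847 ]), array([ 0.1064,  0.1119, -0.1449]))
```

View pics/w15.png

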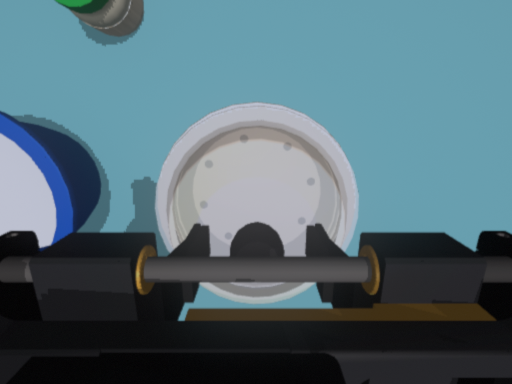

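The knob (257,240) is midway between the fingers. Closing, then lifting.

```bash
python3 -m creep '[{"linear":[0.001,-0.001,0],"twist":[0,0,0],"fingers":0.2},{"linear":[0.001,-0.001,0],"twist":[0,0,0],"fingers":1},{"linear":[0.001,-0.001,0],"twist":[0,0,0],"fingers":1},{"linear":[0.001,-0.001,0],"twist":[0,0,0],"fingers":1},{"linear":[0.001,-0.001,0],"twist":[0,0,0],"fingers":1},{"linear":[0.001,-0.001,0],"twist":[0,0,0],"fingers":1},{"linear":[0.001,-0.001,0],"twist":[0,0,0],"fingers":1},{"linear":[0.001,-0.001,0],"twist":[0,0,0],"fingers":1}]' 45
python3 -m creep '[{"linear":[-0.01,0,0],"twist":[0,0,0],"fingers":1},{"linear":[-0.02,0,0],"twist":[0,0,0],"fingers":1},{"linear":[-0.03,0,0],"twist":[0,0,0],"fingers":1},{"linear":[-0.045,0,0],"twist":[0,0,0],"fingers":1},{"linear":[-0.06,0,0],"twist":[0,0,0],"fingers":1},{"linear":[-0.06,0,0],"twist":[0,0,0],"fingers":1}]' 45
python3 - <<'E'
from h import *
s,p,Rm=st(); print(p,s['grip_width'])
print(plan([0.60,0.08,0.235],down(4)))
im,d,K,T=snap('side','s16.png')
E
```

```text
time: 17.77
position: [0.5823, 0.2921, 0.1676]
tool_rot: [-0.056, 1.57, 0.059]
ft_force: [-0.2, -0.8, 1.0]
grip_width: 0.356
time: 18.27
position: [0.5836, 0.2932, 0.2318]
tool_rot: [-0.054, 1.565, 0.061]
ft_force: [0.7, -0.1, -1.4]
grip_width: 0.355
[0.5836 0.2932 0.2318] 0.35488258218769236
(array([  -4.1019, -213.856 ,    0.8653]), array([ 0.1663,  0.303 , -0.2498]))
```

View pics/s16.png

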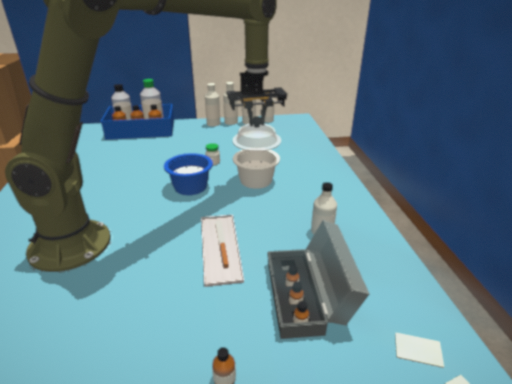

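The side view shows the lid lifted off level. Carrying it over to the free area at (0.60, 0.08).

```bash
python3 -m creep '[{"linear":[0,-0.02,0],"twist":[0,0,0],"fingers":1},{"linear":[0,-0.05,0],"twist":[0,0,0],"fingers":1},{"linear":[0,-0.085,0],"twist":[0,0,0],"fingers":1},{"linear":[0,-0.12,0],"twist":[0,0,0],"fingers":1},{"linear":[0,-0.155,0],"twist":[0,0,0],"fingers":1},{"linear":[0,-0.185,0],"twist":[0,0,0],"fingers":1},{"linear":[0,-0.205,0],"twist":[0,0,0],"fingers":1},{"linear":[0,-0.214,0],"twist":[0,0,0],"fingers":1}]' 45
python3 -m creep '[{"linear":[0.02,0,0],"twist":[0,0,0],"fingers":1},{"linear":[0.05,0,0],"twist":[0,0,0],"fingers":1},{"linear":[0.08,0,0],"twist":[0,0,0],"fingers":1},{"linear":[0.11,0,0],"twist":[0,0,0],"fingers":1},{"linear":[0.13,0,0],"twist":[0,0,0],"fingers":1},{"linear":[0.14,0,0],"twist":[0,0,0],"fingers":1},{"linear":[0.145,0,0],"twist":[0,0,0],"fingers":1},{"linear":[0.145,0,0],"twist":[0,0,0],"fingers":1}]' 45
python3 - <<'E'
from h import *
s,p,Rm=st(); print(p,s['grip_width'],s['ft_force'])
print(plan([0.60,0.08,0.074],down(4)))
im,d,K,T=snap('side','s17.png')
E
```

```text
time: 18.98
position: [0.598, 0.073, 0.226]
tool_rot: [-0.053, 1.572, 0.052]
ft_force: [-0.2, -0.7, -4.1]
grip_width: 0.355
time: 19.65
position: [0.5973, 0.0796, 0.0816]
tool_rot: [-0.056, 1.572, 0.06]
ft_force: [-0.2, -0.5, -2.8]
grip_width: 0.357
[0.5973 0.0796 0.0816] 0.3569989127868021 [-0.1952 -0.5108 -2.8203]
(array([7.5476, 0.2028, 2.7294]), array([ 0.229 , -0.0862, -0.1503]))
```

View pics/s17.png

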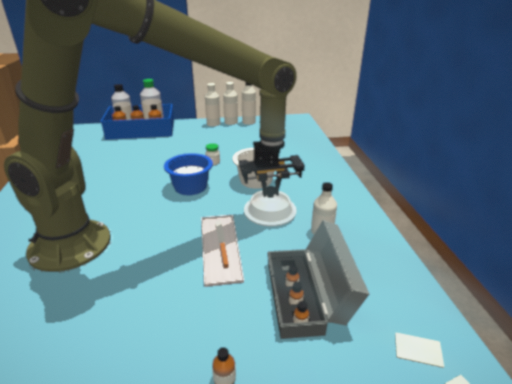

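Level and clear of everything. Lowering the last 9 mm.

```bash
python3 -m creep '[{"linear":[0.004,0,0],"twist":[0,0,0],"fingers":1},{"linear":[0.007,0,0],"twist":[0,0,0],"fingers":1},{"linear":[0.0085,0,0],"twist":[0,0,0],"fingers":1},{"linear":[0.0095,0,0],"twist":[0,0,0],"fingers":1},{"linear":[0.0095,0,0],"twist":[0,0,0],"fingers":1}]' 45
python3 - <<'E'
from h import *
s,p,Rm=st(); print(p,s['grip_width'],s['ft_force'])
im,d,K,T=snap('side');cv2.imwrite('pics/s18.png',cv2.resize(im[130:250,200:330,::-1],None,fx=5,fy=5))
E
```

```text
time: 20.12
position: [0.5978, 0.0786, 0.0727]
tool_rot: [-0.056, 1.57, 0.058]
ft_force: [0.4, -0.2, -3.5]
grip_width: 0.354
[0.5978 0.0786 0.0727] 0.35435886085336404 [ 0.4022 -0.2276 -3.5264]
```

View pics/s18.png

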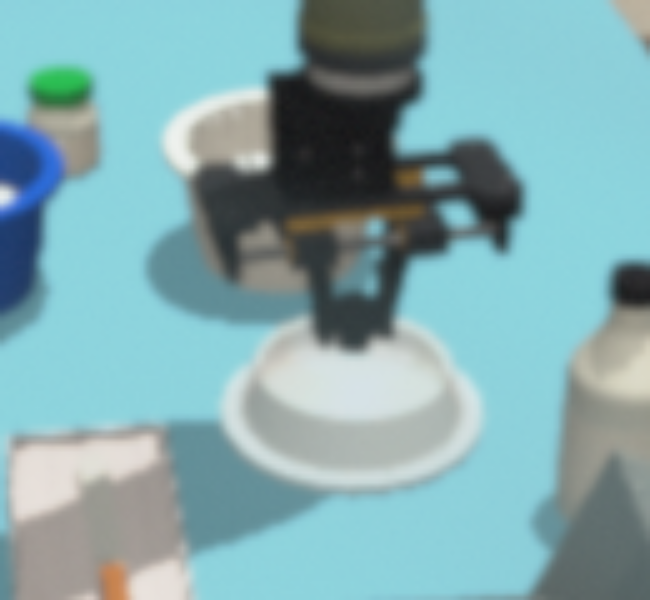

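```bash
python3 -m creep '[{"linear":[0.001,0,0],"twist":[0,0,0],"fingers":1},{"linear":[0.001,0,0],"twist":[0,0,0],"fingers":1},{"linear":[0.002,0,0],"twist":[0,0,0],"fingers":1},{"linear":[0.002,0,0],"twist":[0,0,0],"fingers":1}]' 45
python3 -c "
from h import *
for i in range(3):
    snap('wrist'); s,p,Rm=st(); print(p,s['ft_force'])"
```

```text
time: 20.5
position: [0.5978, 0.0787, 0.0716]
tool_rot: [-0.056, 1.57, 0.058]
ft_force: [-2.6, -0.8, 4.3]
grip_width: 0.357
[0.5979 0.0787 0.0716] [-3.1485 -1.0097  4.6927]
[0.5978 0.0787 0.0716] [-3.8151 -0.8039  5.7814]
[0.5979 0.0787 0.0716] [-2.8319 -1.804   6.0419]
```

Contact reached. I'll release and rise, then go towards the case.

```bash
python3 -m creep '[{"linear":[-0.0005,0,0],"twist":[0,0,0],"fingers":-0.2},{"linear":[-0.0005,0,0],"twist":[0,0,0],"fingers":-0.2},{"linear":[-0.0005,0,0],"twist":[0,0,0],"fingers":-0.2},{"linear":[-0.0005,0,0],"twist":[0,0,0],"fingers":-0.2},{"linear":[-0.0005,0,0],"twist":[0,0,0],"fingers":-0.2},{"linear":[-0.03,0,0],"twist":[0,0,0],"fingers":-0.2},{"linear":[-0.07,0,0],"twist":[0,0,0],"fingers":-0.2},{"linear":[-0.11,0,0],"twist":[0,0,0],"fingers":-0.2}]' 45
python3 -m creep '[{"linear":[-0.1,0,0],"twist":[0,0,0],"fingers":-0.2},{"linear":[-0.1,0,0],"twist":[0,0,0],"fingers":-0.2},{"linear":[-0.1,0,0],"twist":[0,0,0],"fingers":-0.2},{"linear":[-0.1,0,0],"twist":[0,0,0],"fingers":-0.2}]'
python3 - <<'E'
from h import *
s,p,Rm=st(); print(p,s['grip_width'],s['ft_force'])
im,d,K,T=snap('top','t19.png'); W=cloud(d,K,T); np.save('t19W.npy',W)
def reg(u0,v0,u1,v1,zlo,zhi):
    m=np.zeros(W.shape[:2],bool); m[v0:v1,u0:u1]=1
    m&=(W[...,2]>zlo)&(W[...,2]<zhi); return W[m]
q=reg(110,140,200,225,0.085,0.115);print('flange',cv2.minEnclosingCircle((q[:,:2]*1000).astype(np.float32)),np.median(q[:,2]))
q=reg(120,140,200,225,0.045,0.058);print('plate',cv2.minEnclosingCircle((q[:,:2]*1000).astype(np.float32)),np.median(q[:,2]))
q=reg(285,150,395,215,0.060,0.075)
for b in q: pass
yaw=np.deg2rad(-3); X=np.array([np.cos(yaw),np.sin(yaw)]);Y=np.array([-X[1],X[0]]);C=np.array([.594,-.278])
for y in (28,-28,-84): print(C+Y*y/1000)
E
```

```text
time: 21.32
position: [0.5969, 0.0785, 0.1808]
tool_rot: [-0.056, 1.573, 0.059]
ft_force: [1.8, -0.6, -0.2]
grip_width: 0.597
time: 21.65
position: [0.6002, 0.0795, 0.2862]
tool_rot: [-0.055, 1.561, 0.059]
ft_force: [-0.1, -0.3, 0.7]
grip_width: 0.603
[0.6002 0.0795 0.2862] 0.6029387864776363 [-0.0575 -0.304   0.724 ]
flange ((582.1234130859375, 294.49969482421875), 85.01515197753906) 0.09581429893924487
plate ((582.74560546875, 295.42926025390625), 65.2079849243164) 0.05215198246038344
[ 0.5955 -0.25  ]
[ 0.5925 -0.306 ]
[ 0.5896 -0.3619]
```

View pics/t19.png

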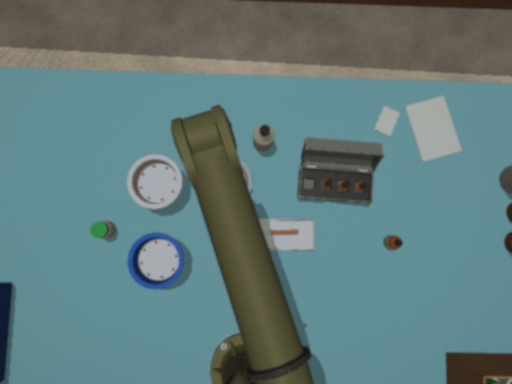

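Lid stands on the bench and the desiccator is open: centre about (0.582, 0.293), flange 0.096, plate 0.052. Now a look at the case contents from the wrist.

```bash
python3 - <<'E'
from h import *
print(plan([0.66,-0.30,0.29],down(87)))
E
```

```text
(array([  -7.4156, -382.3879,   33.1976]), array([-82.825 ,   0.29  ,   0.1068]))
```

```bash
python3 -m creep '[{"linear":[-0.007,-0.382,0.033],"twist":[-83,0,0],"fingers":0.2},{"linear":[-0.007,-0.382,0.033],"twist":[-83,0,0],"fingers":0.2},{"linear":[-0.007,-0.382,0.033],"twist":[-83,0,0],"fingers":0.2},{"linear":[-0.007,-0.382,0.033],"twist":[-83,0,0],"fingers":0.2},{"linear":[-0.007,-0.382,0.033],"twist":[-83,0,0],"fingers":0.2},{"linear":[-0.007,-0.382,0.033],"twist":[-83,0,0],"fingers":0.2},{"linear":[-0.007,-0.382,0.033],"twist":[-83,0,0],"fingers":0.2},{"linear":[-0.007,-0.382,0.033],"twist":[-83,0,0],"fingers":0.2}]'
python3 - <<'E'
from h import *
print(plan([0.66,-0.30,0.29],down(87)))
E
```

```text
time: 22.37
position: [0.6495, -0.2509, 0.2836]
tool_rot: [-0.832, 1.406, 0.838]
ft_force: [0.9, 0.3, -0.3]
grip_width: 0.401
(array([ -6.5693, -32.6657, -38.164 ]), array([-25.539 ,   0.0816,  -0.2319]))
```

```bash
python3 -m creep '[{"linear":[-0.006,-0.033,-0.038],"twist":[-25.5,0,0],"fingers":0.2},{"linear":[-0.006,-0.033,-0.038],"twist":[-25.5,0,0],"fingers":0.2},{"linear":[-0.006,-0.033,-0.038],"twist":[-25.5,0,0],"fingers":0.2},{"linear":[-0.006,-0.033,-0.038],"twist":[-25.5,0,0],"fingers":0.2},{"linear":[-0.006,-0.033,-0.038],"twist":[-25.5,0,0],"fingers":0.2},{"linear":[-0.006,-0.033,-0.038],"twist":[-25.5,0,0],"fingers":0.2}]'
python3 - <<'E'
from h import *
s,p,Rm=st(); print(p,s['grip_width'])
im,d,K,T=snap('wrist','w20.png'); W=cloud(d,K,T); z=W[...,2]
r=nets.place_of('wrist','bottle0'); print([(x['centre'],x['conf']) for x in r])
m=((z>0.062)&(z<0.072)).astype(np.uint8)
n,l,stt,c=cv2.connectedComponentsWithStats(m)
for i in range(1,n):
    if stt[i,4]>60:
        q=W[l==i]; print(stt[i],q.mean(0),cv2.minEnclosingCircle((q[:,:2]*1000).astype(np.float32)))
E
```

```text
time: 22.87
position: [0.6604, -0.2976, 0.2899]
tool_rot: [-1.161, 1.237, 1.168]
ft_force: [-0.4, 0.4, -0.0]
grip_width: 0.396
[ 0.6604 -0.2976  0.2899] 0.39626854296692166
[([0.5955, -0.3015, 0.0076], 0.93), ([0.5895, -0.3657, 0.0042], 0.62), ([0.5956, -0.2468, 0.0078], 0.61)]
[240 114  16  17 202] [ 0.5919 -0.3049  0.0672] ((591.8427124023438, -304.8418273925781), 10.260397911071777)
[283 114  16  17 209] [ 0.5951 -0.2495  0.0673] ((595.2689208984375, -249.33108520507812), 10.458683013916016)
[196 116  17  16 211] [ 0.5898 -0.3617  0.0672] ((589.6817626953125, -362.02215576171875), 10.325785636901855)
[180 164 178  37 892] [ 0.691  -0.28    0.0667] ((661.0545654296875, -281.4184875488281), 120.07691192626953)
[415 191  36  43 208] [ 0.7227 -0.0624  0.0671] ((732.8687744140625, -44.82963562011719), 33.489139556884766)
```

View pics/w20.png

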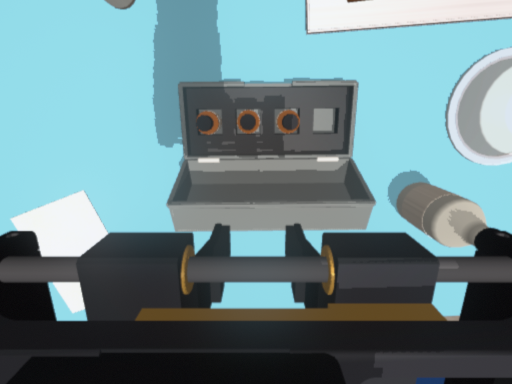

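Cap tops, all at z 0.067: (205,123), (247,121) and (289,121) in pixels, which are (0.590,-0.362), (0.592,-0.305) and (0.595,-0.249). Going to the first.

```bash
python3 - <<'E'
from h import *
print(plan([0.5952,-0.2494,0.14],down(87)),plan([0.5952,-0.2494,0.061],down(87)))
E
```

```text
(array([151.1428,  67.8872,  43.7583]), array([-0.449 ,  0.1138, -0.112 ])) (array([230.1425,  67.7321,  43.602 ]), array([-0.449 ,  0.1138, -0.112 ]))
```

```bash
python3 -m creep '[{"linear":[0.03,0.068,0.044],"twist":[0,0,0],"fingers":0.2},{"linear":[0.07,0.068,0.044],"twist":[0,0,0],"fingers":0.2},{"linear":[0.11,0.068,0.044],"twist":[0,0,0],"fingers":0.2},{"linear":[0.15,0.068,0.044],"twist":[0,0,0],"fingers":0.2},{"linear":[0.15,0.068,0.044],"twist":[0,0,0],"fingers":0.2},{"linear":[0.15,0.068,0.044],"twist":[0,0,0],"fingers":0.2},{"linear":[0.15,0.068,0.044],"twist":[0,0,0],"fingers":0.2}]'
python3 - <<'E'
from h import *
print(plan([0.5952,-0.2494,0.061],down(87)))
E
```

```text
time: 23.55
position: [0.5949, -0.2496, 0.1416]
tool_rot: [-1.163, 1.237, 1.168]
ft_force: [-0.7, 0.0, 0.7]
grip_width: 0.396
(array([80.6459, -0.464 ,  0.0423]), array([-0.4254,  0.114 , -0.1205]))
```

```bash
python3 -m creep '[{"linear":[0.03,0,0],"twist":[0,0,0],"fingers":0.2},{"linear":[0.06,0,0],"twist":[0,0,0],"fingers":0.2},{"linear":[0.08,0,0],"twist":[0,0,0],"fingers":0.2},{"linear":[0.08,0,0],"twist":[0,0,0],"fingers":0.2},{"linear":[0.08,0,0],"twist":[0,0,0],"fingers":0.2}]'
python3 - <<'E'
from h import *
print(plan([0.5952,-0.2494,0.061],down(87)))
im,d,K,T=snap('wrist','w21.png')
E
```

```text
time: 23.97
position: [0.5967, -0.2497, 0.0637]
tool_rot: [-1.165, 1.235, 1.165]
ft_force: [0.1, -1.5, 1.2]
grip_width: 0.403
(array([2.6974, 1.5172, 0.1754]), array([-0.4149,  0.0954,  0.0677]))
```

View pics/w21.png

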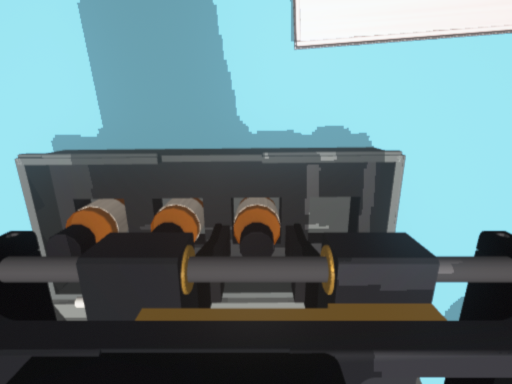

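The cap at (257,240) is centred between the jaws. Closing and lifting.

```bash
python3 -m creep '[{"linear":[0.002,0.001,0],"twist":[0,0,0],"fingers":1},{"linear":[0.002,0.001,0],"twist":[0,0,0],"fingers":1},{"linear":[0.002,0.001,0],"twist":[0,0,0],"fingers":1},{"linear":[0.002,0.001,0],"twist":[0,0,0],"fingers":1},{"linear":[0.002,0.001,0],"twist":[0,0,0],"fingers":1},{"linear":[0.002,0.001,0],"twist":[0,0,0],"fingers":1},{"linear":[-0.015,0.001,0],"twist":[0,0,0],"fingers":1},{"linear":[-0.035,0.001,0],"twist":[0,0,0],"fingers":1}]' 25
python3 -m creep '[{"linear":[-0.03,0,0],"twist":[0,0,0],"fingers":1},{"linear":[-0.06,0,0],"twist":[0,0,0],"fingers":1},{"linear":[-0.09,0,0],"twist":[0,0,0],"fingers":1},{"linear":[-0.11,0,0],"twist":[0,0,0],"fingers":1},{"linear":[-0.12,0,0],"twist":[0,0,0],"fingers":1},{"linear":[-0.12,0,0],"twist":[0,0,0],"fingers":1}]'
python3 - <<'E'
from h import *
s,p,Rm=st(); print(p,s['grip_width'],s['ft_force'])
im,d,K,T=snap('wrist','w22.png')
print(plan([0.6123,0.310,0.215],down(87)))
E
```

```text
time: 24.68
position: [0.5931, -0.2492, 0.0958]
tool_rot: [-1.161, 1.237, 1.17]
ft_force: [0.6, -0.2, 0.5]
grip_width: 0.232
time: 25.18
position: [0.5956, -0.2498, 0.2193]
tool_rot: [-1.166, 1.234, 1.164]
ft_force: [0.5, -0.7, -0.2]
grip_width: 0.233
[ 0.5956 -0.2498  0.2193] 0.23298089399736557 [ 0.5422 -0.7029 -0.2071]
(array([  2.9112,  15.5344, 559.8117]), array([-0.394 ,  0.0756,  0.0037]))
```

View pics/w22.png

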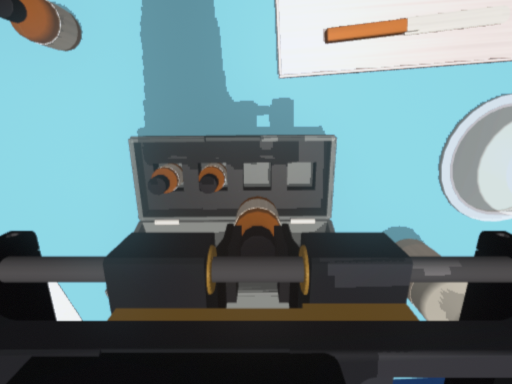

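The first bottle is held upright. Carrying it to the desiccator.

```bash
python3 -m creep '[{"linear":[0,0,0.02],"twist":[0,0,0],"fingers":1},{"linear":[0,0.001,0.05],"twist":[0,0,0],"fingers":1},{"linear":[0,0.002,0.085],"twist":[0,0,0],"fingers":1},{"linear":[0,0.004,0.125],"twist":[0,0,0],"fingers":1},{"linear":[0,0.006,0.165],"twist":[0,0,0],"fingers":1},{"linear":[0,0.007,0.205],"twist":[0,0,0],"fingers":1},{"linear":[0,0.008,0.245],"twist":[0,0,0],"fingers":1},{"linear":[0,0.008,0.285],"twist":[0,0,0],"fingers":1}]'
python3 -m creep '[{"linear":[0,0,0.04],"twist":[0,0,0],"fingers":1},{"linear":[0,0.001,0.08],"twist":[0,0,0],"fingers":1},{"linear":[0,0.002,0.12],"twist":[0,0,0],"fingers":1},{"linear":[0,0.004,0.16],"twist":[0,0,0],"fingers":1},{"linear":[0,0.006,0.20],"twist":[0,0,0],"fingers":1},{"linear":[0,0.007,0.235],"twist":[0,0,0],"fingers":1},{"linear":[0,0.007,0.26],"twist":[0,0,0],"fingers":1},{"linear":[0,0.007,0.275],"twist":[0,0,0],"fingers":1}]'
python3 -c "
from h import *
snap('wrist','w23.png')
s,p,Rm=st(); print(p,s['grip_width'],s['ft_force'])
print(plan([0.6123,0.310,0.16],down(87)))"
```

```text
time: 25.9
position: [0.6019, 0.0364, 0.2152]
tool_rot: [-1.162, 1.239, 1.169]
ft_force: [0.8, 0.7, -1.4]
grip_width: 0.235
time: 26.57
position: [0.6101, 0.3142, 0.2151]
tool_rot: [-1.166, 1.236, 1.174]
ft_force: [-0.2, 0.0, -1.2]
grip_width: 0.234
[0.6094 0.3165 0.2151] 0.23205154665198657 [-2.0865  1.2784 -0.7005]
(array([55.0574, -3.4589, -6.5431]), array([ 0.0491,  0.2292, -0.2891]))
```

View pics/w23.png

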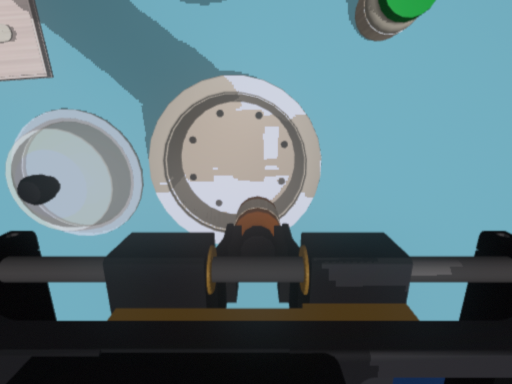

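The bottle is over the far part of the white bowl, whose centre is near (235,160). Checking the bowl centre by depth.

```bash
python3 - <<'E'
from h import *
im,d,K,T=snap('wrist'); W=cloud(d,K,T); z=W[...,2]
m=np.zeros(z.shape,bool); m[70:230,145:325]=1
a=W[m&(z>0.09)&(z<0.101)]; q=(a[:,:2]*1000)
# circle fit on outer boundary pts: RANSAC-ish via fit of both rings
from scipy.optimize import least_squares
f=lambda c: np.maximum(0,70-np.hypot(*(q-c).T))+np.maximum(0,np.hypot(*(q-c).T)-85)
r=least_squares(f,[582,293],loss='soft_l1'); print('flange c',r.x,np.median(a[:,2]))
b=W[m&(z>0.048)&(z<0.056)]; print('plate',np.median(b[:,2]),cv2.minEnclosingCircle((b[:,:2]*1000).astype(np.float32)))
print(plan([0.6123,0.310,0.16],down(87)))
E
```

```text
flange c [582.0114 294.698 ] 0.09623326989397346
plate 0.052408480204853 ((582.3238525390625, 294.3222961425781), 64.99714660644531)
(array([55.2486, -2.8353, -3.9434]), array([-0.022 ,  0.1247, -0.2819]))
```

```bash
python3 -m creep '[{"linear":[0.03,-0.003,-0.004],"twist":[0,0,0],"fingers":1},{"linear":[0.055,-0.003,-0.004],"twist":[0,0,0],"fingers":1},{"linear":[0.075,-0.003,-0.004],"twist":[0,0,0],"fingers":1},{"linear":[0.09,-0.003,-0.004],"twist":[0,0,0],"fingers":1},{"linear":[0.1,-0.003,-0.004],"twist":[0,0,0],"fingers":1},{"linear":[0.1,-0.003,-0.004],"twist":[0,0,0],"fingers":1},{"linear":[0.1,-0.003,-0.004],"twist":[0,0,0],"fingers":1}]'
python3 - <<'E'
from h import *
for i in range(3):
    snap('wrist','w24.png'); s,p,Rm=st(); print(p,s['ft_force'])
print(plan([0.6122,0.311,0.109],down(87)))
E
```

```text
time: 27.25
position: [0.6155, 0.3056, 0.1179]
tool_rot: [-1.164, 1.236, 1.167]
ft_force: [0.3, 0.2, -0.5]
grip_width: 0.235
[0.6159 0.3062 0.119 ] [-0.6696 -0.1556  0.7702]
[0.6161 0.3066 0.1195] [-0.4734  0.3654  0.45  ]
[0.6161 0.3067 0.1197] [ 0.1737 -0.0896 -0.0696]
(array([10.6915,  4.1631,  4.0316]), array([-0.4024,  0.1771,  0.0837]))
```

View pics/w24.png

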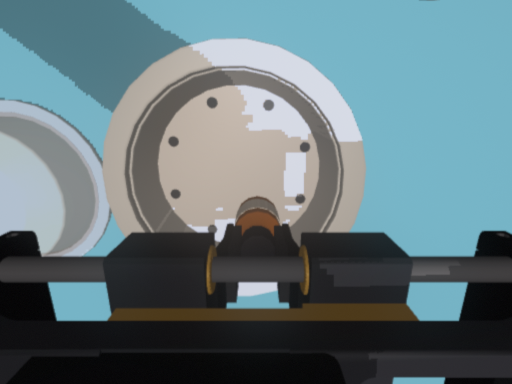

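```bash
python3 -m creep '[{"linear":[0.004,0.003,0.003],"twist":[0,0,0],"fingers":1},{"linear":[0.007,0.003,0.003],"twist":[0,0,0],"fingers":1},{"linear":[0.009,0.003,0.003],"twist":[0,0,0],"fingers":1},{"linear":[0.01,0.003,0.003],"twist":[0,0,0],"fingers":1},{"linear":[0.01,0.003,0.003],"twist":[0,0,0],"fingers":1},{"linear":[0.01,0.003,0.003],"twist":[0,0,0],"fingers":1}]'
python3 - <<'E'
from h import *
for i in range(4):
    snap('wrist'); s,p,Rm=st(); print(p,s['ft_force'])
E
```

```text
time: 27.9
position: [0.6126, 0.3096, 0.1086]
tool_rot: [-1.164, 1.235, 1.167]
ft_force: [-2.0, 0.2, 2.9]
grip_width: 0.23
[0.6126 0.3097 0.1086] [-1.4305  0.1241  4.4646]
[0.6126 0.3097 0.1086] [-1.682   0.7195  3.2236]
[0.6126 0.3097 0.1085] [-1.5491  0.0955  4.3504]
[0.6126 0.3096 0.1086] [-2.404  -0.7566  3.9197]
```

Contact on the plate (about 4 N). Releasing partially and rising.

```bash
python3 -m creep '[{"linear":[-0.0007,0,0],"twist":[0,0,0],"fingers":0.2},{"linear":[-0.0007,0,0],"twist":[0,0,0],"fingers":0.2},{"linear":[-0.0007,0,0],"twist":[0,0,0],"fingers":0.2},{"linear":[-0.0007,0,0],"twist":[0,0,0],"fingers":0.2},{"linear":[-0.02,0,0],"twist":[0,0,0],"fingers":0.2},{"linear":[-0.05,0,0],"twist":[0,0,0],"fingers":0.2},{"linear":[-0.08,0,0],"twist":[0,0,0],"fingers":0.2},{"linear":[-0.11,0,0],"twist":[0,0,0],"fingers":0.2}]'
python3 - <<'E'
from h import *
snap('wrist','w25.png')
print(plan([0.5925,-0.305,0.215],down(87)))
E
```

```text
time: 28.77
position: [0.6125, 0.3088, 0.2188]
tool_rot: [-1.164, 1.237, 1.167]
ft_force: [0.8, 0.7, -0.3]
grip_width: 0.401
(array([   7.1303,  -14.7659, -616.1662]), array([-0.424 ,  0.3841,  0.3856]))
```

View pics/w25.png

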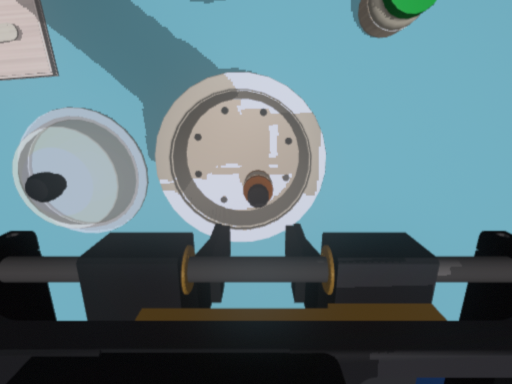

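Bottle 1 stands upright on the plate at (258,190). Next bottle, at (0.592,-0.305).

```bash
python3 -m creep '[{"linear":[0,-0.015,-0.3],"twist":[0,0,0],"fingers":0.2},{"linear":[0,-0.015,-0.3],"twist":[0,0,0],"fingers":0.2},{"linear":[0,-0.015,-0.3],"twist":[0,0,0],"fingers":0.2},{"linear":[0,-0.015,-0.3],"twist":[0,0,0],"fingers":0.2},{"linear":[0,-0.015,-0.3],"twist":[0,0,0],"fingers":0.2},{"linear":[0,-0.015,-0.3],"twist":[0,0,0],"fingers":0.2},{"linear":[0,-0.015,-0.3],"twist":[0,0,0],"fingers":0.2},{"linear":[0,-0.015,-0.31],"twist":[0,0,0],"fingers":0.2}]'
python3 -m creep '[{"linear":[0,0,-0.306],"twist":[0,0,0],"fingers":0.2},{"linear":[0,0,-0.306],"twist":[0,0,0],"fingers":0.2},{"linear":[0,0,-0.306],"twist":[0,0,0],"fingers":0.2},{"linear":[0,0,-0.306],"twist":[0,0,0],"fingers":0.2},{"linear":[0,0,-0.306],"twist":[0,0,0],"fingers":0.2},{"linear":[0,0,-0.306],"twist":[0,0,0],"fingers":0.2},{"linear":[0,0,-0.306],"twist":[0,0,0],"fingers":0.2},{"linear":[0,0,-0.306],"twist":[0,0,0],"fingers":0.2}]'
python3 - <<'E'
from h import *
print(plan([0.592,-0.305,0.13],down(87)))
E
```

```text
time: 29.48
position: [0.6095, -0.0095, 0.2167]
tool_rot: [-1.16, 1.243, 1.159]
ft_force: [0.7, -0.8, 0.3]
grip_width: 0.399
time: 30.15
position: [0.5887, -0.3163, 0.2156]
tool_rot: [-1.158, 1.244, 1.158]
ft_force: [-0.6, -1.6, -0.1]
grip_width: 0.4
(array([85.5685, -2.6576, 11.6565]), array([-0.9809, -0.1115, -0.1153]))
```

```bash
python3 -m creep '[{"linear":[0.04,0,0],"twist":[0,0,0],"fingers":0.2},{"linear":[0.08,0,0],"twist":[-0.8,0,0],"fingers":0.2},{"linear":[0.08,0,0],"twist":[-0.8,0,0],"fingers":0.2},{"linear":[0.08,0,0],"twist":[-0.8,0,0],"fingers":0.2},{"linear":[0.08,0,0],"twist":[-0.8,0,0],"fingers":0.2}]'
python3 - <<'E'
from h import *
print(plan([0.592,-0.305,0.061],down(87)))
E
```

```text
time: 30.57
position: [0.5922, -0.3061, 0.1389]
tool_rot: [-1.176, 1.228, 1.176]
ft_force: [0.2, 0.7, 0.8]
grip_width: 0.402
(array([77.8602,  0.3977,  1.0153]), array([0.4347, 0.0864, 0.09  ]))
```

```bash
python3 -m creep '[{"linear":[0.03,0,0.001],"twist":[0,0,0],"fingers":0.2},{"linear":[0.06,0,0.001],"twist":[0,0,0],"fingers":0.2},{"linear":[0.077,0,0.001],"twist":[0,0,0],"fingers":0.2},{"linear":[0.077,0,0.001],"twist":[0,0,0],"fingers":0.2},{"linear":[0.077,0,0.001],"twist":[0,0,0],"fingers":0.2}]'
python3 - <<'E'
from h import *
snap('wrist','w26.png')
print(plan([0.592,-0.305,0.0615],down(87)))
E
```

```text
time: 30.98
position: [0.5924, -0.3054, 0.0621]
tool_rot: [-1.176, 1.228, 1.175]
ft_force: [0.3, -0.4, 1.2]
grip_width: 0.401
(array([1.5448, 1.1548, 0.5303]), array([0.4185, 0.0197, 0.193 ]))
```

View pics/w26.png

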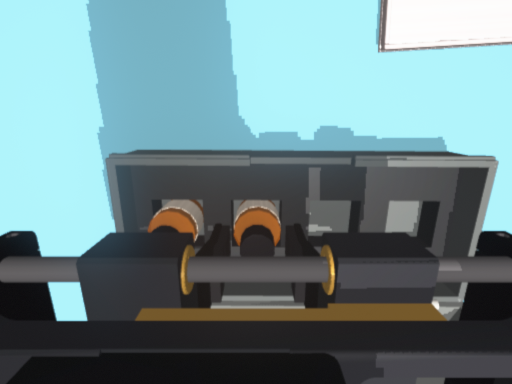

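Cap centred at (257,240). Closing and lifting.

```bash
python3 -m creep '[{"linear":[0.001,0.001,0],"twist":[0,0,0],"fingers":1},{"linear":[0.001,0.001,0],"twist":[0,0,0],"fingers":1},{"linear":[0.001,0.001,0],"twist":[0,0,0],"fingers":1},{"linear":[0.001,0.001,0],"twist":[0,0,0],"fingers":1},{"linear":[0.001,0.001,0],"twist":[0,0,0],"fingers":1},{"linear":[0.001,0.001,0],"twist":[0,0,0],"fingers":1},{"linear":[-0.015,0.001,0],"twist":[0,0,0],"fingers":1},{"linear":[-0.035,0.001,0],"twist":[0,0,0],"fingers":1}]' 25
python3 -m creep '[{"linear":[-0.03,0,0],"twist":[0,0,0],"fingers":1},{"linear":[-0.06,0,0],"twist":[0,0,0],"fingers":1},{"linear":[-0.09,0,0],"twist":[0,0,0],"fingers":1},{"linear":[-0.11,0,0],"twist":[0,0,0],"fingers":1},{"linear":[-0.12,0,0],"twist":[0,0,0],"fingers":1},{"linear":[-0.12,0,0],"twist":[0,0,0],"fingers":1}]'
python3 - <<'E'
from h import *
s,p,Rm=st(); print(p,s['grip_width'],s['ft_force'])
im,d,K,T=snap('wrist','w27.png')
print(plan([0.5522,0.311,0.215],down(87)))
E
```

```text
time: 31.7
position: [0.5889, -0.305, 0.0942]
tool_rot: [-1.172, 1.23, 1.18]
ft_force: [0.4, -0.1, -0.8]
grip_width: 0.232
time: 32.2
position: [0.5914, -0.3056, 0.2181]
tool_rot: [-1.178, 1.228, 1.173]
ft_force: [0.5, -0.2, -0.4]
grip_width: 0.233
[ 0.5914 -0.3056  0.2181] 0.23263519292810317 [ 0.4959 -0.2272 -0.4202]
(array([  1.3659,  66.1027, 614.2411]), array([0.4099, 0.0577, 0.0374]))
```

View pics/w27.png

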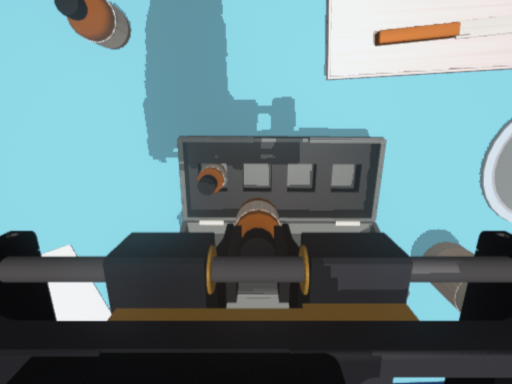

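```bash
python3 -m creep '[{"linear":[0,0.002,0.02],"twist":[0,0,0],"fingers":1},{"linear":[0,0.005,0.05],"twist":[0,0,0],"fingers":1},{"linear":[0,0.009,0.085],"twist":[0,0,0],"fingers":1},{"linear":[0,0.014,0.125],"twist":[0,0,0],"fingers":1},{"linear":[0,0.018,0.165],"twist":[0,0,0],"fingers":1},{"linear":[0,0.022,0.205],"twist":[0,0,0],"fingers":1},{"linear":[0,0.026,0.245],"twist":[0,0,0],"fingers":1},{"linear":[0,0.03,0.285],"twist":[0,0,0],"fingers":1}]'
python3 -m creep '[{"linear":[0,0.004,0.04],"twist":[0,0,0],"fingers":1},{"linear":[0,0.008,0.08],"twist":[0,0,0],"fingers":1},{"linear":[0,0.013,0.12],"twist":[0,0,0],"fingers":1},{"linear":[0,0.018,0.16],"twist":[0,0,0],"fingers":1},{"linear":[0,0.023,0.20],"twist":[0,0,0],"fingers":1},{"linear":[0,0.027,0.24],"twist":[0,0,0],"fingers":1},{"linear":[0,0.031,0.275],"twist":[0,0,0],"fingers":1},{"linear":[0,0.034,0.305],"twist":[0,0,0],"fingers":1}]'
python3 -m creep '[{"linear":[0,0.002,0.015],"twist":[0,0,0],"fingers":1},{"linear":[0,0.002,0.024],"twist":[0,0,0],"fingers":1},{"linear":[0,0.002,0.024],"twist":[0,0,0],"fingers":1},{"linear":[0,0.002,0.024],"twist":[0,0,0],"fingers":1},{"linear":[0,0.002,0.024],"twist":[0,0,0],"fingers":1}]'
python3 -c "
from h import *
snap('wrist','w28.png')
s,p,Rm=st(); print(p,s['grip_width'],s['ft_force'])
print(plan([0.5522,0.311,0.12],down(87)))"
```

```text
time: 32.92
position: [0.5714, -0.0182, 0.2134]
tool_rot: [-1.172, 1.232, 1.179]
ft_force: [0.4, -0.3, -1.2]
grip_width: 0.23
time: 33.58
position: [0.551, 0.289, 0.2138]
tool_rot: [-1.175, 1.231, 1.181]
ft_force: [0.4, 0.6, 0.2]
grip_width: 0.235
time: 34.0
position: [0.5528, 0.3084, 0.2152]
tool_rot: [-1.173, 1.232, 1.175]
ft_force: [-0.0, -1.0, -1.0]
grip_width: 0.232
[0.553  0.3083 0.2155] 0.2347349379498149 [ 0.4886  0.0122 -1.1923]
(array([95.4912,  0.8168,  2.6077]), array([ 0.229 ,  0.0102, -0.0469]))
```

View pics/w28.png

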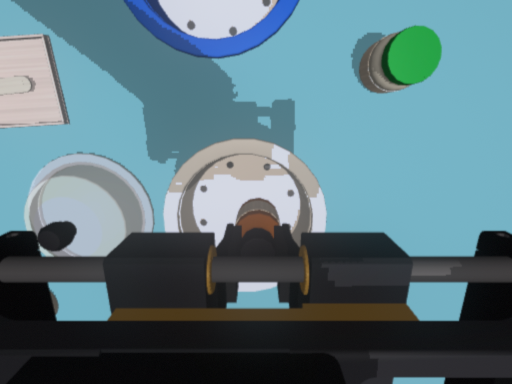

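```bash
python3 -m creep '[{"linear":[0.03,0,0.002],"twist":[0,0,0],"fingers":1},{"linear":[0.055,0,0.002],"twist":[0,0,0],"fingers":1},{"linear":[0.075,0,0.002],"twist":[0,0,0],"fingers":1},{"linear":[0.09,0,0.002],"twist":[0,0,0],"fingers":1},{"linear":[0.1,0,0.002],"twist":[0,0,0],"fingers":1},{"linear":[0.103,0,0.002],"twist":[0,0,0],"fingers":1},{"linear":[0.103,0,0.002],"twist":[0,0,0],"fingers":1},{"linear":[0.103,0,0.002],"twist":[0,0,0],"fingers":1}]'
python3 - <<'E'
from h import *
for i in range(3):
    snap('wrist','w29.png'); s,p,Rm=st(); print(p,s['ft_force'])
E
```

```text
time: 34.72
position: [0.5527, 0.3132, 0.1142]
tool_rot: [-1.174, 1.228, 1.176]
ft_force: [-0.2, -0.3, -0.7]
grip_width: 0.232
[0.5528 0.3135 0.1145] [ 0.6442  0.8145 -0.1768]
[0.5528 0.3135 0.1145] [ 0.248  -0.1514 -0.108 ]
[0.5527 0.3135 0.1144] [-0.9199 -0.4114  0.2492]
```

View pics/w29.png

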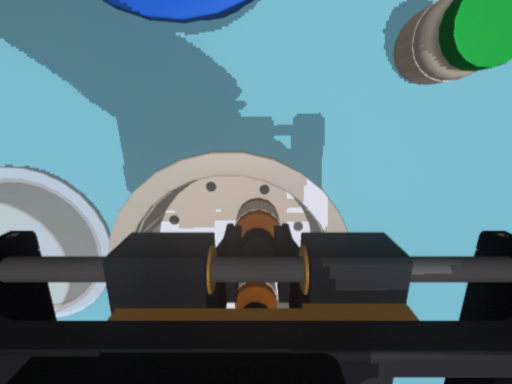

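```bash
python3 -m creep '[{"linear":[0.003,0,-0.001],"twist":[0,0,0],"fingers":1},{"linear":[0.005,0,-0.002],"twist":[0,0,0],"fingers":1},{"linear":[0.006,0,-0.002],"twist":[0,0,0],"fingers":1},{"linear":[0.006,0,-0.002],"twist":[0,0,0],"fingers":1},{"linear":[0.006,0,-0.002],"twist":[0,0,0],"fingers":1}]'
python3 - <<'E'
from h import *
for i in range(3):
    snap('wrist'); s,p,Rm=st(); print(p,s['ft_force'])
E
```

```text
time: 35.28
position: [0.5521, 0.3108, 0.1075]
tool_rot: [-1.175, 1.229, 1.176]
ft_force: [-0.2, -1.7, 4.2]
grip_width: 0.23
[0.5522 0.3108 0.1075] [-0.6616 -0.8649  2.0962]
[0.5522 0.3108 0.1075] [-0.5984 -1.5006  4.7636]
[0.5522 0.3108 0.1075] [-0.8508 -2.072   5.2437]
```

Contact. Releasing.

```bash
python3 -m creep '[{"linear":[-0.0007,0,0],"twist":[0,0,0],"fingers":0.2},{"linear":[-0.0007,0,0],"twist":[0,0,0],"fingers":0.2},{"linear":[-0.0007,0,0],"twist":[0,0,0],"fingers":0.2},{"linear":[-0.0007,0,0],"twist":[0,0,0],"fingers":0.2},{"linear":[-0.02,0,0],"twist":[0,0,0],"fingers":0.2},{"linear":[-0.05,0,0],"twist":[0,0,0],"fingers":0.2},{"linear":[-0.08,0,0],"twist":[0,0,0],"fingers":0.2},{"linear":[-0.11,0,0],"twist":[0,0,0],"fingers":0.2}]'
python3 - <<'E'
from h import *
snap('wrist','w30.png')
print(plan([0.590,-0.362,0.215],down(87)))
E
```

```text
time: 36.1
position: [0.5517, 0.3107, 0.218]
tool_rot: [-1.174, 1.23, 1.178]
ft_force: [0.1, 0.0, 0.5]
grip_width: 0.4
(array([   5.602 ,  -66.5062, -672.7698]), array([0.4164, 0.3921, 0.3697]))
```

View pics/w30.png

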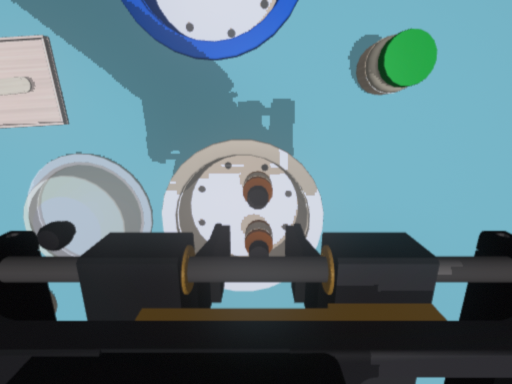

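Both bottles stand upright, at (258,190) and (258,240). Third bottle.

```bash
python3 -m creep '[{"linear":[0,-0.004,-0.04],"twist":[0,0,0],"fingers":0.2},{"linear":[0,-0.008,-0.08],"twist":[0,0,0],"fingers":0.2},{"linear":[0,-0.012,-0.12],"twist":[0,0,0],"fingers":0.2},{"linear":[0,-0.016,-0.16],"twist":[0,0,0],"fingers":0.2},{"linear":[0,-0.02,-0.20],"twist":[0,0,0],"fingers":0.2},{"linear":[0,-0.024,-0.24],"twist":[0,0,0],"fingers":0.2},{"linear":[0,-0.028,-0.28],"twist":[0,0,0],"fingers":0.2},{"linear":[0,-0.032,-0.32],"twist":[0,0,0],"fingers":0.2}]'
python3 -m creep '[{"linear":[0,-0.004,-0.04],"twist":[0,0,0],"fingers":0.2},{"linear":[0,-0.008,-0.08],"twist":[0,0,0],"fingers":0.2},{"linear":[0,-0.012,-0.12],"twist":[0,0,0],"fingers":0.2},{"linear":[0,-0.016,-0.16],"twist":[0,0,0],"fingers":0.2},{"linear":[0,-0.02,-0.20],"twist":[0,0,0],"fingers":0.2},{"linear":[0,-0.024,-0.24],"twist":[0,0,0],"fingers":0.2},{"linear":[0,-0.028,-0.28],"twist":[0,0,0],"fingers":0.2},{"linear":[0,-0.032,-0.32],"twist":[0,0,0],"fingers":0.2}]'
python3 -m creep '[{"linear":[0,-0.002,-0.032],"twist":[0,0,0],"fingers":0.2},{"linear":[0.03,-0.002,-0.032],"twist":[0,0,0],"fingers":0.2},{"linear":[0.06,-0.002,-0.032],"twist":[0,0,0],"fingers":0.2},{"linear":[0.075,-0.002,-0.032],"twist":[0,0,0],"fingers":0.2},{"linear":[0.075,-0.002,-0.032],"twist":[0,0,0],"fingers":0.2},{"linear":[0.075,-0.002,-0.032],"twist":[0,0,0],"fingers":0.2}]'
python3 - <<'E'
from h import *
print(plan([0.590,-0.362,0.061],down(87)))
E
```

```text
time: 36.82
position: [0.5693, -0.0124, 0.2164]
tool_rot: [-1.175, 1.229, 1.176]
ft_force: [1.0, 0.1, -0.5]
grip_width: 0.398
time: 37.48
position: [0.5868, -0.3336, 0.2155]
tool_rot: [-1.174, 1.23, 1.177]
ft_force: [1.2, 0.2, -0.0]
grip_width: 0.401
time: 37.98
position: [0.5875, -0.3627, 0.1405]
tool_rot: [-1.174, 1.229, 1.179]
ft_force: [-0.1, -0.1, 0.5]
grip_width: 0.398
(array([79.547 , -2.6247,  0.5531]), array([ 0.4681,  0.156 , -0.083 ]))
```

```bash
python3 -m creep '[{"linear":[0.03,-0.002,0],"twist":[0,0,0],"fingers":0.2},{"linear":[0.06,-0.002,0],"twist":[0,0,0],"fingers":0.2},{"linear":[0.079,-0.002,0],"twist":[0,0,0],"fingers":0.2},{"linear":[0.079,-0.002,0],"twist":[0,0,0],"fingers":0.2},{"linear":[0.079,-0.002,0],"twist":[0,0,0],"fingers":0.2}]'
python3 - <<'E'
from h import *
snap('wrist','w31.png')
print(plan([0.590,-0.362,0.0615],down(87)))
E
```

```text
time: 38.4
position: [0.5903, -0.3631, 0.0633]
tool_rot: [-1.176, 1.228, 1.177]
ft_force: [-0.2, 0.6, 0.8]
grip_width: 0.397
(array([3.0478, 1.196 , 1.3756]), array([0.4356, 0.0306, 0.1492]))
```

View pics/w31.png

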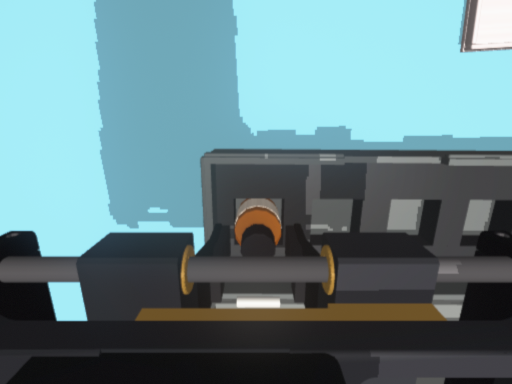

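```bash
python3 -m creep '[{"linear":[0.0015,0.001,0.001],"twist":[0,0,0],"fingers":1},{"linear":[0.0015,0.001,0.001],"twist":[0,0,0],"fingers":1},{"linear":[0.0015,0.001,0.001],"twist":[0,0,0],"fingers":1},{"linear":[0.0015,0.001,0.001],"twist":[0,0,0],"fingers":1},{"linear":[0.0015,0.001,0.001],"twist":[0,0,0],"fingers":1},{"linear":[0.0015,0.001,0.001],"twist":[0,0,0],"fingers":1},{"linear":[-0.015,0.001,0.001],"twist":[0,0,0],"fingers":1},{"linear":[-0.035,0.001,0.001],"twist":[0,0,0],"fingers":1}]' 25
python3 -m creep '[{"linear":[-0.03,0,0],"twist":[0,0,0],"fingers":1},{"linear":[-0.06,0,0],"twist":[0,0,0],"fingers":1},{"linear":[-0.09,0,0],"twist":[0,0,0],"fingers":1},{"linear":[-0.11,0,0],"twist":[0,0,0],"fingers":1},{"linear":[-0.12,0,0],"twist":[0,0,0],"fingers":1},{"linear":[-0.12,0,0],"twist":[0,0,0],"fingers":1}]'
python3 - <<'E'
from h import *
s,p,Rm=st(); print(p,s['grip_width'],s['ft_force'])
im,d,K,T=snap('wrist','w32.png')
print(plan([0.5822,0.259,0.215],down(87)))
E
```

```text
time: 39.12
position: [0.5872, -0.3619, 0.096]
tool_rot: [-1.171, 1.23, 1.181]
ft_force: [-0.9, 0.4, -0.7]
grip_width: 0.233
time: 39.62
position: [0.5898, -0.3627, 0.2201]
tool_rot: [-1.178, 1.228, 1.173]
ft_force: [-0.1, 1.1, -0.9]
grip_width: 0.232
[ 0.5898 -0.3627  0.2201] 0.232071337081889 [-0.0767  1.0555 -0.9252]
(array([  3.3084,  34.7676, 620.6333]), array([0.4097, 0.057 , 0.0316]))
```

View pics/w32.png

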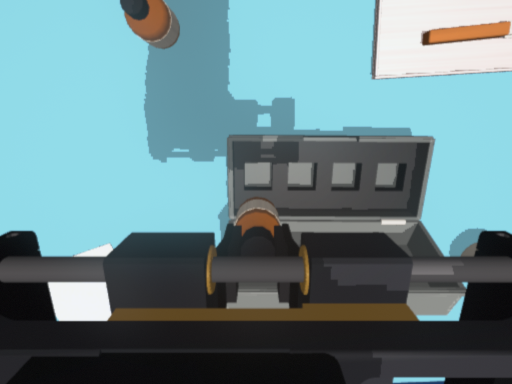

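All four pockets are empty and the last bottle is in hand. Carrying it over.

```bash
python3 -m creep '[{"linear":[0,0.001,0.02],"twist":[0,0,0],"fingers":1},{"linear":[0,0.003,0.05],"twist":[0,0,0],"fingers":1},{"linear":[0,0.005,0.085],"twist":[0,0,0],"fingers":1},{"linear":[0,0.007,0.125],"twist":[0,0,0],"fingers":1},{"linear":[0,0.009,0.165],"twist":[0,0,0],"fingers":1},{"linear":[0,0.011,0.205],"twist":[0,0,0],"fingers":1},{"linear":[0,0.014,0.245],"twist":[0,0,0],"fingers":1},{"linear":[0,0.016,0.285],"twist":[0,0,0],"fingers":1}]'
python3 -m creep '[{"linear":[0,0.002,0.04],"twist":[0,0,0],"fingers":1},{"linear":[0,0.004,0.08],"twist":[0,0,0],"fingers":1},{"linear":[0,0.006,0.12],"twist":[0,0,0],"fingers":1},{"linear":[0,0.009,0.16],"twist":[0,0,0],"fingers":1},{"linear":[0,0.012,0.20],"twist":[0,0,0],"fingers":1},{"linear":[0,0.014,0.24],"twist":[0,0,0],"fingers":1},{"linear":[0,0.016,0.275],"twist":[0,0,0],"fingers":1},{"linear":[0,0.018,0.305],"twist":[0,0,0],"fingers":1}]'
python3 -m creep '[{"linear":[0,0.002,0.02],"twist":[0,0,0],"fingers":1},{"linear":[0,0.002,0.03],"twist":[0,0,0],"fingers":1},{"linear":[0,0.002,0.03],"twist":[0,0,0],"fingers":1},{"linear":[0,0.002,0.03],"twist":[0,0,0],"fingers":1},{"linear":[0,0.002,0.03],"twist":[0,0,0],"fingers":1}]'
python3 -c "
from h import *
snap('wrist','w33.png')
s,p,Rm=st(); print(p,s['grip_width'],s['ft_force'])
print(plan([0.5822,0.259,0.115],down(87)))"
```

```text
time: 40.33
position: [0.5838, -0.0757, 0.2152]
tool_rot: [-1.172, 1.232, 1.179]
ft_force: [0.8, 1.1, 0.3]
grip_width: 0.232
time: 41.0
position: [0.5795, 0.2307, 0.2157]
tool_rot: [-1.175, 1.231, 1.181]
ft_force: [0.5, -1.6, -0.5]
grip_width: 0.234
time: 41.42
position: [0.5814, 0.2558, 0.2171]
tool_rot: [-1.173, 1.233, 1.175]
ft_force: [0.1, 0.6, 0.3]
grip_width: 0.233
[0.5815 0.2557 0.2173] 0.2371022638701324 [-0.2197 -0.3779  0.1962]
(array([102.3484,  -0.5925,   3.3345]), array([ 0.216 ,  0.0051, -0.0561]))
```

View pics/w33.png

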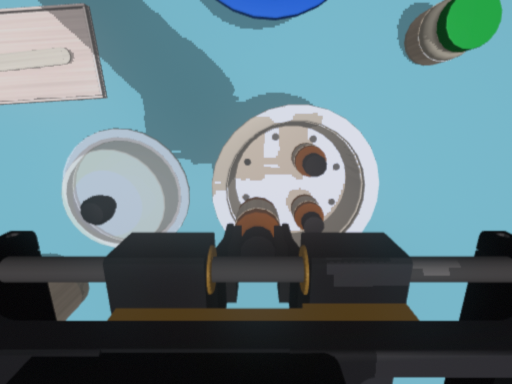

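```bash
python3 -m creep '[{"linear":[0.03,0,0.002],"twist":[0,0,0],"fingers":1},{"linear":[0.055,0,0.002],"twist":[0,0,0],"fingers":1},{"linear":[0.075,0,0.002],"twist":[0,0,0],"fingers":1},{"linear":[0.09,0,0.002],"twist":[0,0,0],"fingers":1},{"linear":[0.1,0,0.002],"twist":[0,0,0],"fingers":1},{"linear":[0.105,0,0.002],"twist":[0,0,0],"fingers":1},{"linear":[0.105,0,0.002],"twist":[0,0,0],"fingers":1},{"linear":[0.105,0,0.002],"twist":[0,0,0],"fingers":1}]'
python3 - <<'E'
from h import *
for i in range(2):
    snap('wrist'); s,p,Rm=st(); print(p,s['ft_force'])
E
```

```text
time: 42.13
position: [0.5813, 0.2607, 0.1139]
tool_rot: [-1.174, 1.228, 1.176]
ft_force: [-0.3, -0.3, -0.3]
grip_width: 0.233
[0.5814 0.261  0.1142] [ 0.4462  0.7376 -1.0511]
[0.5814 0.2611 0.1144] [ 0.0826  0.6764 -0.6784]
```

```bash
python3 -m creep '[{"linear":[0.003,0,-0.001],"twist":[0,0,0],"fingers":1},{"linear":[0.005,0,-0.002],"twist":[0,0,0],"fingers":1},{"linear":[0.006,0,-0.002],"twist":[0,0,0],"fingers":1},{"linear":[0.006,0,-0.002],"twist":[0,0,0],"fingers":1},{"linear":[0.006,0,-0.002],"twist":[0,0,0],"fingers":1}]'
python3 - <<'E'
from h import *
for i in range(3):
    snap('wrist'); s,p,Rm=st(); print(p,s['ft_force'])
E
```

```text
time: 42.65
position: [0.5813, 0.2591, 0.1089]
tool_rot: [-1.175, 1.228, 1.176]
ft_force: [-1.1, -1.3, 7.4]
grip_width: 0.23
[0.5813 0.2591 0.1089] [-1.7009 -0.2822  7.5076]
[0.5813 0.2591 0.1089] [-1.2651  0.0137  7.0679]
[0.5813 0.2591 0.1089] [-1.0494 -0.7839  7.2725]
```

```bash
python3 -m creep '[{"linear":[-0.0012,0,0],"twist":[0,0,0],"fingers":1},{"linear":[-0.0012,0,0],"twist":[0,0,0],"fingers":0.2},{"linear":[-0.0012,0,0],"twist":[0,0,0],"fingers":0.2},{"linear":[-0.0012,0,0],"twist":[0,0,0],"fingers":0.2},{"linear":[-0.02,0,0],"twist":[0,0,0],"fingers":0.2},{"linear":[-0.05,0,0],"twist":[0,0,0],"fingers":0.2},{"linear":[-0.08,0,0],"twist":[0,0,0],"fingers":0.2},{"linear":[-0.11,0,0],"twist":[0,0,0],"fingers":0.2}]'
python3 - <<'E'
from h import *
snap('wrist','w34.png')
# next: look at lid: view pose with TCP at lid x+0.085 
print(plan([0.66,0.16,0.28],down(87)))
E
```

```text
time: 43.47
position: [0.5803, 0.2582, 0.2178]
tool_rot: [-1.174, 1.23, 1.178]
ft_force: [0.1, -0.5, -0.1]
grip_width: 0.398
(array([-55.392 , -82.1365, -96.3798]), array([0.4053, 0.3389, 0.3882]))
```

View pics/w34.png

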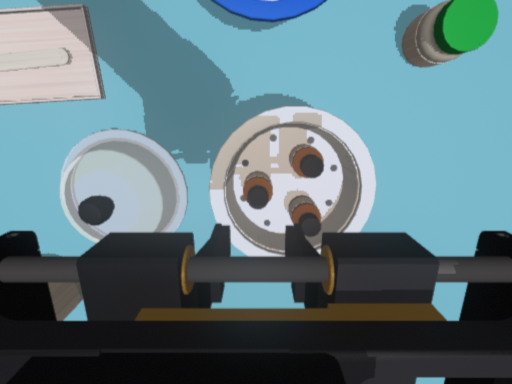

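All three bottles stand on the plate at (312,162), (258,190) and (308,220). Now a viewing position from which both the lid and the bowl can be measured.

```bash
python3 -m creep '[{"linear":[-0.055,-0.082,-0.096],"twist":[0,0,0],"fingers":-0.3},{"linear":[-0.055,-0.082,-0.096],"twist":[0,0,0],"fingers":-0.3},{"linear":[-0.055,-0.082,-0.096],"twist":[0,0,0],"fingers":-0.3},{"linear":[-0.055,-0.082,-0.096],"twist":[0,0,0],"fingers":-0.3},{"linear":[-0.055,-0.082,-0.096],"twist":[0,0,0],"fingers":-0.3},{"linear":[-0.055,-0.082,-0.096],"twist":[0,0,0],"fingers":-0.3},{"linear":[-0.055,-0.082,-0.096],"twist":[0,0,0],"fingers":-0.3}]'
python3 - <<'E'
from h import *
from scipy.optimize import least_squares
im,d,K,T=snap('wrist','w35.png'); W=cloud(d,K,T); z=W[...,2]; s,p,Rm=st(); print(p)
xy=W[...,:2]
near=lambda c,r: np.hypot(xy[...,0]-c[0],xy[...,1]-c[1])<r
k=W[near((.598,.079),.05)&(z>0.08)&(z<0.095)]; print('knob',len(k),k.mean(0),cv2.minEnclosingCircle((k[:,:2]*1000).astype(np.float32)))
a=W[near((.582,.293),.1)&(z>0.09)&(z<0.101)]; q=(a[:,:2]*1000)
f=lambda c: np.maximum(0,70-np.hypot(*(q-c).T))+np.maximum(0,np.hypot(*(q-c).T)-85)
r=least_squares(f,[582,293],loss='soft_l1'); print('flange c',r.x,np.median(a[:,2]),cv2.minEnclosingCircle(q.astype(np.float32)),len(q))
l=W[near((.598,.079),.1)&(z>0.003)&(z<0.012)];print('lidflange',len(l),cv2.minEnclosingCircle((l[:,:2]*1000).astype(np.float32)),np.median(l[:,2]))
c=W[near((.582,.293),.07)&(z>0.108)&(z<0.122)];print('captops',np.median(c[:,2]),len(c))
E
```

```text
time: 44.1
position: [0.657, 0.1604, 0.2711]
tool_rot: [-1.175, 1.229, 1.18]
ft_force: [-1.3, 0.6, -0.2]
grip_width: 0.645
[0.6568 0.1608 0.2711]
knob 563 [0.5973 0.0796 0.0863] ((597.5797119140625, 78.48463439941406), 15.799860954284668)
flange c [582.3739 294.2538] 0.09607247088084686 ((582.146484375, 294.7266540527344), 85.2353286743164) 7165
lidflange 2509 ((590.4072875976562, 80.16181945800781), 92.27244567871094) 0.007464930556775551
captops 0.11415757917970443 1028
```

View pics/w35.png

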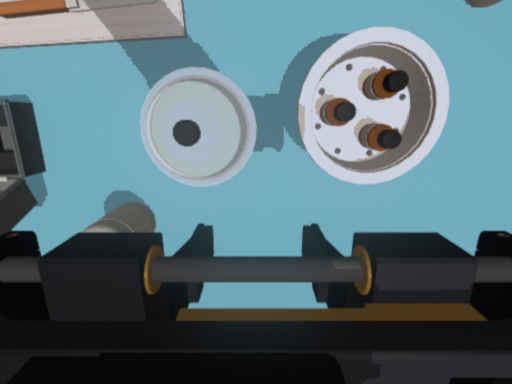

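Lid knob at (186,132) → (0.5976, 0.0787). Bowl centre at (373,105) → (0.5823, 0.294). Grasping the knob.

```bash
python3 - <<'E'
from h import *
print(plan([0.5976,0.0787,0.14],down(87)),plan([0.5976,0.0787,0.0725],down(87)))
E
```

```text
(array([131.0393,  55.4425, -84.7793]), array([ 0.6   ,  0.1241, -0.1145])) (array([198.539 ,  55.3084, -84.9263]), array([ 0.6   ,  0.1241, -0.1145]))
```

```bash
python3 -m creep '[{"linear":[0.03,0.055,-0.085],"twist":[0.6,0,0],"fingers":-0.3},{"linear":[0.06,0.055,-0.085],"twist":[0.6,0,0],"fingers":-0.3},{"linear":[0.1,0.055,-0.085],"twist":[0.6,0,0],"fingers":-0.3},{"linear":[0.13,0.055,-0.085],"twist":[0.6,0,0],"fingers":-0.3},{"linear":[0.13,0.055,-0.085],"twist":[0.6,0,0],"fingers":-0.3},{"linear":[0.13,0.055,-0.085],"twist":[0.6,0,0],"fingers":-0.3},{"linear":[0.13,0.055,-0.085],"twist":[0.6,0,0],"fingers":-0.3}]'
python3 - <<'E'
from h import *
print(plan([0.5976,0.0787,0.0725],down(87)))
E
```

```text
time: 44.73
position: [0.5994, 0.0783, 0.1424]
tool_rot: [-1.167, 1.232, 1.171]
ft_force: [1.0, 0.4, -0.1]
grip_width: 0.647
(array([69.9275,  1.798 ,  0.089 ]), array([-0.0705,  0.1657, -0.0253]))
```

```bash
python3 -m creep '[{"linear":[0.03,0.001,0],"twist":[0,0,0],"fingers":-0.3},{"linear":[0.05,0.001,0],"twist":[0,0,0],"fingers":-0.3},{"linear":[0.064,0.001,0],"twist":[0,0,0],"fingers":-0.3},{"linear":[0.068,0.001,0],"twist":[0,0,0],"fingers":-0.3},{"linear":[0.068,0.001,0],"twist":[0,0,0],"fingers":-0.3}]'
python3 - <<'E'
from h import *
snap('wrist','w36.png')
print(plan([0.5976,0.0787,0.0725],down(87)))
E
```

```text
time: 45.15
position: [0.599, 0.078, 0.0743]
tool_rot: [-1.167, 1.232, 1.17]
ft_force: [-0.7, -0.1, 0.6]
grip_width: 0.653
(array([2.5624, 1.9033, 0.661 ]), array([-0.1328,  0.1646,  0.0679]))
```

View pics/w36.png

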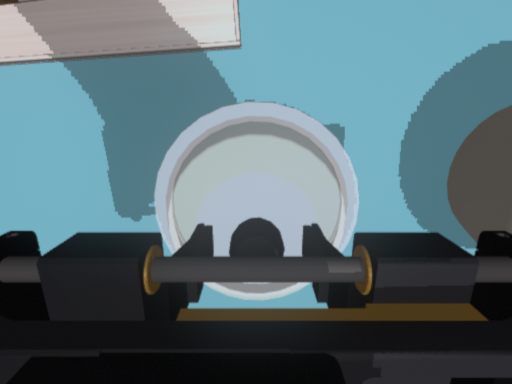

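The knob (257,240) is centred between the jaws. Adjusting slightly, closing and lifting.

```bash
python3 -m creep '[{"linear":[0.002,0.0018,0.0005],"twist":[0,0,0],"fingers":0.1},{"linear":[0.002,0.0018,0.0005],"twist":[0,0,0],"fingers":1},{"linear":[0.002,0.0018,0.0005],"twist":[0,0,0],"fingers":1},{"linear":[0.002,0.0018,0.0005],"twist":[0,0,0],"fingers":1},{"linear":[0.002,0.0018,0.0005],"twist":[0,0,0],"fingers":1},{"linear":[0.002,0.0018,0.0005],"twist":[0,0,0],"fingers":1},{"linear":[0.002,0.0018,0.0005],"twist":[0,0,0],"fingers":1},{"linear":[0.002,0.0018,0.0005],"twist":[0,0,0],"fingers":1}]' 45
python3 -c "
from h import *
for i in range(2): snap('wrist');s,p,Rm=st(); print(p,s['grip_width'],s['ft_force'])"
python3 -m creep '[{"linear":[-0.015,0,0],"twist":[0,0,0],"fingers":1},{"linear":[-0.035,0,0],"twist":[0,0,0],"fingers":1},{"linear":[-0.06,0,0],"twist":[0,0,0],"fingers":1},{"linear":[-0.09,0,0],"twist":[0,0,0],"fingers":1},{"linear":[-0.12,0,0],"twist":[0,0,0],"fingers":1},{"linear":[-0.14,0,0],"twist":[0,0,0],"fingers":1},{"linear":[-0.15,0,0],"twist":[0,0,0],"fingers":1},{"linear":[-0.15,0,0],"twist":[0,0,0],"fingers":1}]' 45
python3 - <<'E'
from h import *
s,p,Rm=st(); print(p,s['grip_width'],s['ft_force'])
print(plan([0.5823,0.2938,0.225],down(87)))
snap('side','s37.png')
E
```

```text
time: 45.87
position: [0.597, 0.0773, 0.0722]
tool_rot: [-1.167, 1.234, 1.169]
ft_force: [-0.7, 0.1, 3.8]
grip_width: 0.355
[0.597  0.0773 0.0722] 0.35551503665033185 [-0.8696 -1.1825  3.9099]
[0.597  0.0773 0.0721] 0.3536706916840368 [-0.3608 -0.8017  3.9664]
time: 46.63
position: [0.5976, 0.0775, 0.224]
tool_rot: [-1.168, 1.231, 1.167]
ft_force: [0.4, 0.5, -3.8]
grip_width: 0.352
[0.5976 0.0775 0.224 ] 0.3522068271771184 [ 0.3684  0.485  -3.7518]
(array([ -0.6513,  27.2757, 215.1441]), array([-0.1882,  0.1177,  0.1636]))
```

View pics/s37.png

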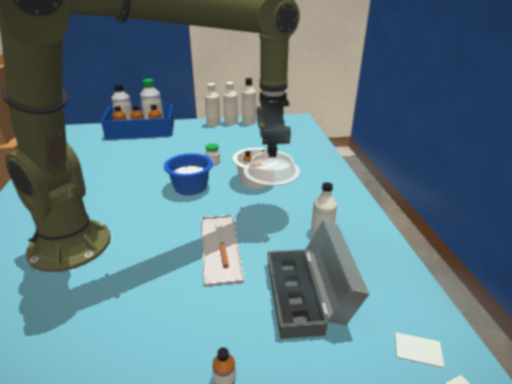

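The lid is lifted level, underside at 0.152, above the caps at 0.114. Carrying it over the bowl.

```bash
python3 -m creep '[{"linear":[0,0.002,0.015],"twist":[0,0,0],"fingers":1},{"linear":[0,0.006,0.045],"twist":[0,0,0],"fingers":1},{"linear":[0,0.01,0.08],"twist":[0,0,0],"fingers":1},{"linear":[0,0.015,0.115],"twist":[0,0,0],"fingers":1},{"linear":[0,0.019,0.15],"twist":[0,0,0],"fingers":1},{"linear":[0,0.023,0.18],"twist":[0,0,0],"fingers":1},{"linear":[0,0.026,0.205],"twist":[0,0,0],"fingers":1},{"linear":[0,0.027,0.215],"twist":[0,0,0],"fingers":1}]' 45
python3 -m creep '[{"linear":[0,0,0],"twist":[0,0,0],"fingers":1},{"linear":[0,0,0],"twist":[0,0,0],"fingers":1},{"linear":[0,0,0],"twist":[0,0,0],"fingers":1}]' 45
python3 - <<'E'
from h import *
s,p,Rm=st(); print(p,s['grip_width'],s['ft_force'])
print(plan([0.5823,0.2938,0.18],down(87)))
im,d,K,T=snap('wrist','w38.png'); W=cloud(d,K,T); z=W[...,2]; xy=W[...,:2]
snap('side','s38.png')
E
```

```text
time: 47.35
position: [0.5784, 0.2979, 0.2197]
tool_rot: [-1.168, 1.233, 1.178]
ft_force: [-0.3, 0.8, -2.6]
grip_width: 0.357
time: 47.6
position: [0.5822, 0.2908, 0.2207]
tool_rot: [-1.166, 1.238, 1.168]
ft_force: [0.3, -1.2, -3.3]
grip_width: 0.356
[0.5822 0.2908 0.2207] 0.3555234882911169 [ 0.2536 -1.1558 -3.3123]
(array([40.6546,  0.0281,  3.008 ]), array([-0.3129, -0.0436, -0.1052]))
```

View pics/w38.png

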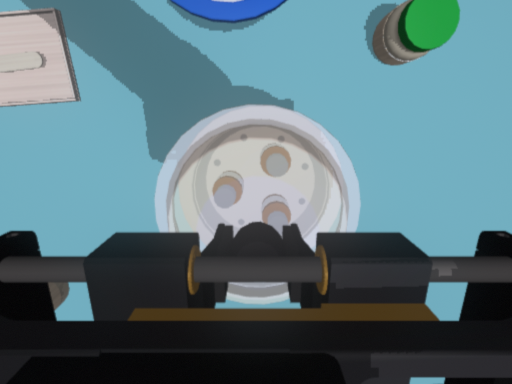

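View pics/s38.png

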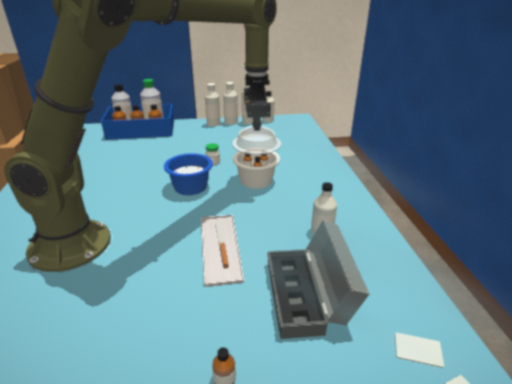

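```bash
python3 -m creep '[{"linear":[0.01,0,0.001],"twist":[0,0,0],"fingers":1},{"linear":[0.02,0,0.002],"twist":[0,0,0],"fingers":1},{"linear":[0.03,0,0.002],"twist":[0,0,0],"fingers":1},{"linear":[0.038,0,0.002],"twist":[0,0,0],"fingers":1},{"linear":[0.042,0,0.002],"twist":[0,0,0],"fingers":1},{"linear":[0.042,0,0.002],"twist":[0,0,0],"fingers":1},{"linear":[0.042,0,0.002],"twist":[0,0,0],"fingers":1},{"linear":[0.042,0,0.002],"twist":[0,0,0],"fingers":1}]' 45
python3 - <<'E'
from h import *
for i in range(3): snap('wrist','w39.png');s,p,Rm=st(); print(p,s['ft_force'])
print(plan([0.5823,0.2938,0.168],down(87)))
im,*_=snap('side');cv2.imwrite('pics/s39.png',cv2.resize(im[100:210,180:330,::-1],None,fx=5,fy=5))
E
```

```text
time: 48.37
position: [0.582, 0.2955, 0.1805]
tool_rot: [-1.166, 1.233, 1.169]
ft_force: [-0.9, -0.7, -2.6]
grip_width: 0.355
[0.5821 0.2956 0.1807] [ 0.5273  0.0918 -2.6717]
[0.5821 0.2956 0.1807] [-0.126   0.2184 -3.2728]
[0.5821 0.2955 0.1807] [ 0.1682 -0.1925 -3.1546]
(array([12.6751, -0.3188, -1.7415]), array([-0.189 ,  0.131 ,  0.0202]))
```

View pics/s39.png

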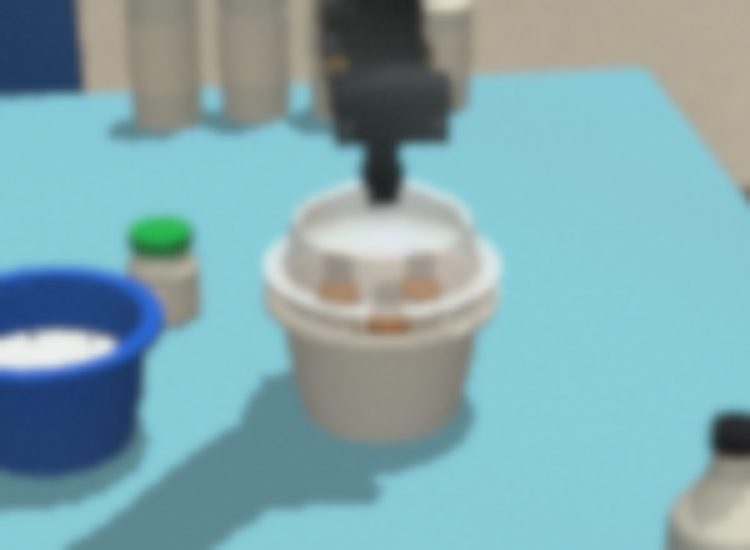

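Centred over the bowl with the bottles under the dome. Final lowering.

```bash
python3 -m creep '[{"linear":[0.004,0,-0.001],"twist":[0,0,0],"fingers":1},{"linear":[0.007,0,-0.0015],"twist":[0,0,0],"fingers":1},{"linear":[0.009,0,-0.0015],"twist":[0,0,0],"fingers":1},{"linear":[0.011,0,-0.0015],"twist":[0,0,0],"fingers":1},{"linear":[0.012,0,-0.0015],"twist":[0,0,0],"fingers":1},{"linear":[0.012,0,-0.0015],"twist":[0,0,0],"fingers":1},{"linear":[0.012,0,-0.0015],"twist":[0,0,0],"fingers":1}]' 45
python3 - <<'E'
from h import *
for i in range(4): snap('wrist','w40.png');s,p,Rm=st(); print(p,s['ft_force'])
im,*_=snap('side');cv2.imwrite('pics/s40.png',cv2.resize(im[100:210,180:330,::-1],None,fx=5,fy=5))
E
```

```text
time: 49.15
position: [0.5818, 0.2938, 0.1682]
tool_rot: [-1.167, 1.234, 1.169]
ft_force: [-0.5, -1.0, -1.4]
grip_width: 0.355
[0.5818 0.2938 0.1682] [-0.6883 -0.7459 -1.9455]
[0.5818 0.2938 0.1682] [-0.4838 -0.7691 -2.0406]
[0.5818 0.2937 0.1682] [-0.6634 -0.3799 -0.8704]
[0.5818 0.2938 0.1682] [ 0.2939 -0.1486 -0.2311]
```

View pics/s40.png

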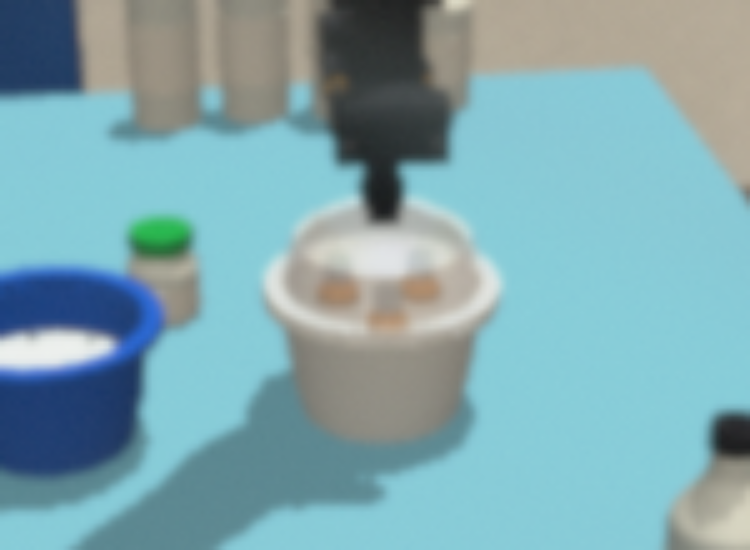

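View pics/w40.png

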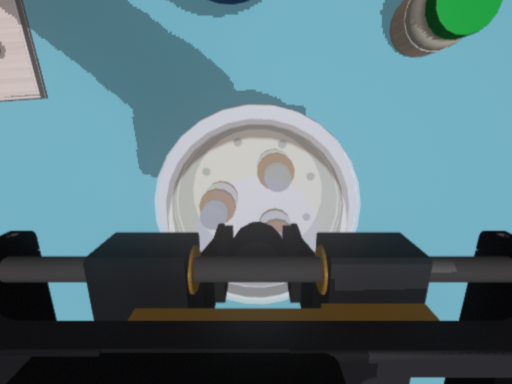

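```bash
python3 -m creep '[{"linear":[0.0008,0,0],"twist":[0,0,0],"fingers":1},{"linear":[0.0008,0,0],"twist":[0,0,0],"fingers":1},{"linear":[0.0008,0,0],"twist":[0,0,0],"fingers":1}]' 45
python3 -c "
from h import *
for i in range(2): snap('wrist');s,p,Rm=st(); print(p,s['ft_force'])"
python3 -m creep '[{"linear":[0,0,0],"twist":[0,0,0],"fingers":-0.2},{"linear":[0,0,0],"twist":[0,0,0],"fingers":-0.2},{"linear":[0,0,0],"twist":[0,0,0],"fingers":-0.2},{"linear":[0,0,0],"twist":[0,0,0],"fingers":-0.2},{"linear":[0,0,0],"twist":[0,0,0],"fingers":-0.2},{"linear":[-0.03,0,0],"twist":[0,0,0],"fingers":-0.2},{"linear":[-0.07,0,0],"twist":[0,0,0],"fingers":-0.2},{"linear":[-0.11,-0.03,0],"twist":[0,0,0],"fingers":-0.2}]'
python3 -m creep '[{"linear":[-0.02,-0.07,-0.06],"twist":[0,0,0],"fingers":-0.2},{"linear":[-0.02,-0.07,-0.06],"twist":[0,0,0],"fingers":-0.2},{"linear":[-0.02,-0.07,-0.06],"twist":[0,0,0],"fingers":-0.2},{"linear":[-0.02,-0.07,-0.06],"twist":[0,0,0],"fingers":-0.2},{"linear":[-0.02,-0.07,-0.06],"twist":[0,0,0],"fingers":-0.2},{"linear":[-0.02,-0.07,-0.06],"twist":[0,0,0],"fingers":-0.2}]'
python3 - <<'E'
from h import *
im,d,K,T=snap('wrist','w41.png'); W=cloud(d,K,T); z=W[...,2]; s,p,Rm=st(); print(p,s['ft_force'])
xy=W[...,:2]; near=lambda c,r: np.hypot(xy[...,0]-c[0],xy[...,1]-c[1])<r
k=W[near((.582,.293),.05)&(z>0.178)&(z<0.19)]; print('knob',len(k),k.mean(0),cv2.minEnclosingCircle((k[:,:2]*1000).astype(np.float32)))
a=W[near((.582,.293),.1)&(z>0.096)&(z<0.11)]; print('lid flange',np.percentile(a[:,2],[5,50,95]),cv2.minEnclosingCircle((a[:,:2]*1000).astype(np.float32)))
A=np.c_[a[:,:2]-a[:,:2].mean(0),np.ones(len(a))]; g=A[np.abs(a[:,2]-np.median(a[:,2]))<.003]; zz=a[np.abs(a[:,2]-np.median(a[:,2]))<.003,2]
print('tilt',np.linalg.lstsq(g,zz,rcond=None)[0])
snap('side','s41.png'); 
E
```

```text
time: 49.65
position: [0.5818, 0.2938, 0.1682]
tool_rot: [-1.167, 1.234, 1.169]
ft_force: [-2.7, -2.5, 5.2]
grip_width: 0.354
[0.5818 0.2938 0.1682] [-1.8608 -2.5893  6.1342]
[0.5818 0.2938 0.1682] [-1.8114 -3.0679  4.934 ]
time: 50.42
position: [0.6026, 0.2947, 0.273]
tool_rot: [-1.17, 1.233, 1.175]
ft_force: [0.6, 3.0, 1.7]
grip_width: 0.599
time: 50.92
position: [0.6722, 0.2297, 0.29]
tool_rot: [-1.167, 1.234, 1.172]
ft_force: [-0.2, 0.7, -0.1]
grip_width: 0.599
[0.672  0.23   0.2902] [-0.2748 -0.0078  0.9699]
knob 965 [0.5826 0.2935 0.1826] ((582.5262451171875, 294.357421875), 15.530882835388184)
lid flange [0.102  0.1034 0.1058] ((582.42236328125, 294.27581787109375), 84.79852294921875)
tilt [-0.0005 -0.001   0.1034]
```

View pics/w41.png

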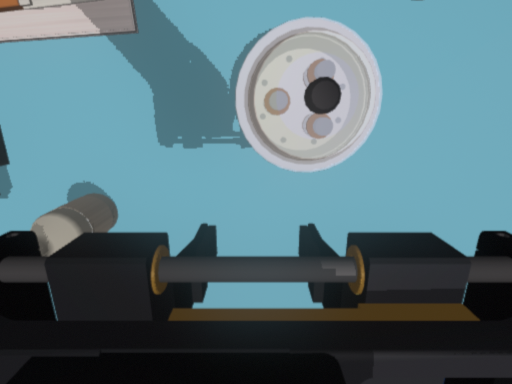

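View pics/s41.png

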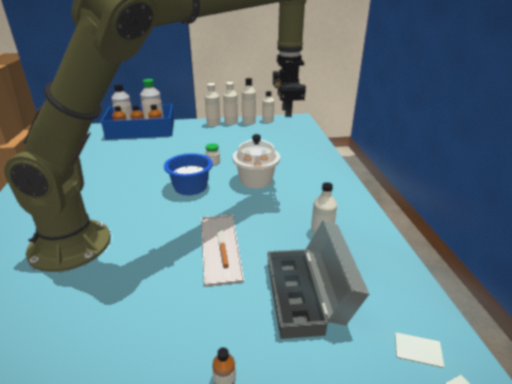

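The lid is centred on the flange (582.4, 294.3 vs 582.3, 294.4 mm), level, at the original height. Last check of the spatula and the bystanders.

```bash
python3 - <<'E'
from h import *
im,d,K,T=snap('side')
for l in ('spatula','jar','dropper_bottle','stock_bottle','cover_lip','bottle0','tray'):
    print(l,[(np.round(x['centre'],3).tolist(),round(x['conf'],2)) for x in nets.place_of('side',l)[:4]])
cv2.imwrite('pics/s42.png',cv2.resize(im[190:350,180:380,::-1],None,fx=3.7,fy=3.7))
E
```

```text
spatula [([0.44, -0.113, 0.003], 0.79)]
jar [([0.741, -0.039, -0.002], 0.69), ([0.43, 0.465, 0.0], 0.66)]
dropper_bottle [([0.413, -0.469, -0.002], 0.91)]
stock_bottle [([0.738, -0.04, -0.004], 0.86), ([0.427, 0.034, 0.009], 0.48)]
cover_lip [([0.682, -0.284, 0.137], 0.62), ([0.414, -0.465, -0.0], 0.5)]
bottle0 []
tray [([0.428, -0.072, 0.0], 0.58)]
```

View pics/s42.png

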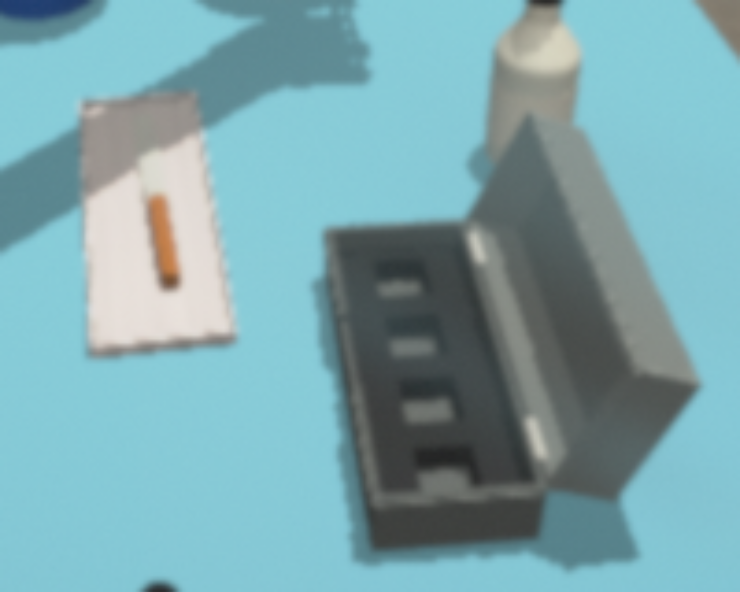

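The case is open and empty, the spatula lies in its tray, and nothing else has moved. Handing in.

```bash
python3 -c "
from bench import job
print(job.close_job())"
```

```text
the job is handed in; nothing more can be done
None
```

The job is done and handed in at about 51 s of the 210 s, with the steps in the order you asked.

I levered the cover up at its notch with the spatula blade, swung it open to its stop and laid the spatula back in the tray. I then set the desiccator lid on the bench, stood the case's three bottles (the fourth pocket was empty) on the plate, and put the lid back.

**What the last checks showed**
- **Lid:** it sits level, centred on the flange within about 0.5 mm and at its original height. The three bottles stand upright beneath it.
- **Case:** open and empty, with the cover at about 1.95 rad, which is its stop.
- **Other things:** the spatula lies in the tray, and the stock bottle, jar and dropper bottle are where they were, within measuring error. The network's top guess for the jar was actually the stock bottle. Its second guess matched the jar's place, and the pictures agree.

**What went less smoothly**
- **Cover stop:** when the cover reached its stop, the blade pressed on it with about 25 N, below the 40 N limit. This turned the spatula about 5.5° in the grip, and I levelled it before laying it down.
- **Desiccator centre:** the first measurement, taken off the lid, put the bowl's centre 1–2 mm away from the later measurements of the open flange. I used the later figure for replacing the lid.

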